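# Seat a straightedge on two stop screws and nip it with the sliding jaw

## Robot

A 6-joint arm with a two-finger parallel gripper is mounted at the origin on the work surface. World frame = base frame: x ahead of the robot, y to its left, z up, the work surface at z = 0. Lengths are in m, angles in rad, forces in N, time in s.
With the tool pointing down it reaches from about 0.35 to 0.725 m from the base axis. Payload 6 kg.
Tool frame: the origin (TCP) lies midway between the tips of the shut fingers; the grasp point (between the pads) lies 19 mm behind it; y points along the fingers, x is the direction in which the jaws open and shut, and the axes are right-handed (so a half turn about y gives the same grasp; the last joint's range is limited). The gripper opens to 85 mm and grips with 20 to 120 N. Pads are 22 mm wide; open, the fingers measure 114 mm over their backs; the gripper's body (76 mm by 85 mm) begins 54 mm behind the grasp point. The pads swing forward as they close: fully open they stand 13 mm farther back than shut.
Start: joints at [1.563, 0.04, 0.085, 0, -1.615, -0.334], TCP at [0.201, 0.565, 0.231] pointing down, gripper open.
Joint ranges: [-2.56, 2.56], [-1.29, 2.01], [-1.08, 1.49], [-3.29, 1.98], [-2.81, -0.18], [-2.99, 2.99]. Speed limits (rad/s): [2.57, 2.57, 3.01, 3.14, 3.14, 3.14].

## Interface

Orientations are given as a unit quaternion [w, x, y, z].
In Python, from cell import ctrl gives the robot as it stands.
- The arm moves only by the tool carry_out, never from a script. Its argument "steps" is a list of rows, each a list of 7 numbers: the shift along the world's x, y, z in units of 25 mm (1.0 is 25 mm), then the turn, a rotation vector about the world's x, y, z in units of 5 degrees (1.0 is 5 degrees), then the closure, from 0 (fully open) to 1 (shut). A call has 1 to 12 rows; each row shifts and turns the pose as measured when the row begins; what a row does not reach is not made up. A row lasts 1/8 s, in which the tool goes at most 62.5 mm and 10.7 degrees, less where a joint would pass 70% of its speed; a pose out of reach is approached as far as the arm can. A call is refused whole if a number of a shift passes 1 or a number of a turn 1, either way. A call with a gripper value outside its range is refused whole. The fingers move at their own pace and stop on an object; the grip force is fixed at half the most. Time passes only in rows, so rows that do not move let the fingers close. It gives the time, the measured TCP pose, the force and the opening at its end, in the units of the state.
- ctrl.read_state(): the state, without advancing time (a new reading comes with each control period).
- ctrl.read_camera(name): name is "scene" or "top" or "wrist"; returns a dict with "image" (384x512x3 uint8, blue, green, red), "fx", "fy", "cx", "cy" (pixels), "R" (3x3) and "t" (3): a world point X has camera coordinates R X + t. Camera axes: x right, y down, z forward; pixel columns grow to the right and rows downward; lengths in m; the calibration is good to about 2 mm. A picture is of the moment at which its call begins. There is no depth.
- ctrl.close_job(): hands the job in, once; it reports no verdict.
Trained networks look in the newest picture that a camera, given by its name, has taken for a name from the list of things; names that differ only in an ending like _2 or _b are one class to them, and where a whole thing is asked for, a point or a joint stands for the part that bears it (a point fixed in the world has none). Each returns a list of dicts, best first, with "score" (0 to 1); they miss things now and then, are a little off and sometimes report something else, mostly with a low value. They report only what shows in the picture. A call takes as long as a camera call.
- ctrl.masks_of(label, camera): "pixels" (384x512 bool, what is visible of it) and "rect" ([left, top, width, height] in pixels, round what is visible of it).
The state is a dict: "time_s": time; "qpos": joint angles; "qd": joint speeds; "tau": joint torques, N m; "tool_pos": TCP position; "eef_rot": TCP orientation; "contact_force": force on the tool from outside, world axes, zero at the start; "wrist_torque": the same for the moment, N m; "gripper_width": finger opening in m.
Only numpy, scipy, OpenCV 4.12 (cv2) and the standard library are available. Lean on these libraries where they do the work, as an engineer would, in place of code of your own. Each camera call takes 0.05 s, during which the arm holds its last target.

## Task

Lay the straightedge with the round knob flat on the fixture plate, between the jaw and the two stop screws and centred on them, then slide it gently against the screws until its long edge bears on both tips at once, and hold it there for a second with a light steady push, about 5 N on each tip and never above 15 N. Then slide the jaw up until it holds the straightedge nipped against both tips, and let go. Leave the other things where they are.

Things in the scene. Friction and masses are not known exactly. Their poses are not given: they have to be found in the camera images.
- straightedge_knob (a point): centre of the black upright round knob (22 mm across, 35 mm tall) of the loose straightedge, half-way up it, 27.5 mm above the bar's underside. The knob stands at the middle of the top of a plain steel bar. Axes: x across the bar, y along it, z up. Being round, the knob can turn, stiffly, between two fingers
- straightedge: the same straightedge: bar 250 mm long, 30 mm wide, 10 mm thick, 0.4 to 0.7 kg, flat on the bench to the left or right of the plate; its long edges are alike; origin at the centre of the bar's underside, axes as for its knob
- plate: fixed dark steel plate, 240 mm along its x, 260 along y, 12 thick; stops near its +x edge (away from the robot), jaw on the -x side; origin at the centre of its underside. Dragging the straightedge over it takes 2 to 8 N, more if pressed down. Two strips 8 mm high, 12 wide, at y = -29 and +29 mm, x = -115 to 0 mm, guide the jaw
- stop_left: fixed stop block, 24 x 24 mm, 22 mm tall, on the plate's top at x = 108, y = +90 mm of the plate; origin under its centre, axes as the plate's. A round-tipped screw, 8 mm thick, 5.5 mm above the plate, stands out of its -x face towards the jaw, by 6 to 24 mm: set by hand, different on each stop and each time, rigid, and not measured. The straightedge is to touch its tip
- stop_right: the other stop block with its screw, alike, at x = 108, y = -90 mm of the plate; its screw stands out by its own amount, 6 to 24 mm, so the straightedge when home may lie up to 0.1 rad askew to the plate, its knob axis at x = 57 to 75 mm of the plate
- jaw (a joint): travel of the sliding jaw along the plate's +x, towards the stops, in m: 0 fully back (knob axis at x = -95 mm of the plate, y = 0), it starts at 0 to 0.02; 0.067 to 0.085 when its nose meets a straightedge that is home; end of travel 0.10. Stiff to slide, about 4 N, and it stays where it is left
- jaw_knob (a point): centre of the jaw's black upright round knob (22 mm across, 35 mm tall, standing on the jaw's top 26 mm above the bench), half-way up it, 43.5 mm above the bench. The jaw is a light metal bar 40 mm wide and 14 mm high
- jaw_nose (a point): foremost point of the jaw's rounded nose, 70 mm ahead (plate +x) of the jaw knob's axis, 18 mm above the bench
- parallel: bystander: plain steel bar 200 x 28 x 20 mm without a knob, on the bench on the other side of the plate from the straightedge; origin at its underside
- gear: bystander: spur gear 72 mm across, 28 mm tall, beyond the plate
- pulley: bystander: toothed belt pulley 52 mm across, 26 mm tall, beyond the plate
- bearing: bystander: steel ring 36 mm across, 11 mm tall, on a near corner of the plate
- bolt: bystander: hexagon bolt standing on its head on the other near corner of the plate, 20 mm across, 40 mm tall
- wrench: bystander: wrench beyond the plate
- screwdriver: bystander: screwdriver beyond the plate

How it is judged:
On the way:
1. The straightedge, flat on the plate, bears on both stops at once with a light push (1.5 to 10 N on each), pushed by the robot and not by the jaw (contact force between straightedge and stop_left between 1.5 and 10 N and contact force between straightedge and stop_right between 1.5 and 10 N and contact force between straightedge and jaw below 0.3 N and z of straightedge_knob in the frame of plate below 0.042 m), for 0.5 s.
At the end, for the whole second after the job is handed in: The straightedge lies flat on the plate, at rest, nipped: it presses on both stop screws and on the jaw, with more than 0.3 N on each of the three (contact force between straightedge and stop_left above 0.3 N and contact force between straightedge and stop_right above 0.3 N and contact force between straightedge and jaw above 0.3 N and z of straightedge_knob in the frame of plate below 0.042 m and linear speed of straightedge below 0.01 m/s); the robot touches nothing.
It fails at once if a stop is pressed with more than 15 N (contact force between any of stop_left, stop_right and anything else above 15 N).
It fails at once if a bystander is moved more than 25 mm (distance of any of parallel, gear, pulley, bearing, bolt, wrench, screwdriver from where it was at the start of the episode above 0.025 m).
It also fails if it takes over 70 s, if anything falls off the work surface, if the arm or the gripper's body presses on something with over 40 N, if the wrist force passes 120 N, or if a joint passes its speed limit or range.

## Working session

There is one attempt and no reset: what is moved stays moved. The work goes in short steps, Python scripts to look and compute and a tool call to move; the robot and the scene stay as the last step left them, time stands still between calls to the robot, and variables do not carry over. Pictures are saved under pics/ and viewed, and the job is handed in when it is done.

Besides the shell and the picture viewer there is one more tool, called after "Call:" as name([rows], argument=value, ...), one row to a line, values as JSON. carry_out: Moves the arm, as the interface text tells. Its arguments: {"type":"object","properties":{"steps":{"type":"array","items":{"type":"array","items":{"type":"number"}}}},"required":["steps"]}

```bash
ls; mkdir -p pics
python3 - <<'E'
from cell import ctrl
import cv2
s=ctrl.read_state()
for k,v in s.items(): print(k,v)
for n in ("scene","top","wrist"):
    c=ctrl.read_camera(n); cv2.imwrite(f"pics/{n}0.png",c["image"]); print(n,c["fx"],c["cx"],c["cy"],c["R"],c["t"])
E
```

```text
pics
time_s 0.0
qpos [ 1.56268380e+00  4.08325420e-02  8.38254227e-02 -5.09639973e-04
 -1.61550056e+00 -3.33710835e-01]
qd [-1.06974697e-03 -1.12526316e-03 -1.91436168e-03  2.01085185e-04
 -2.97609270e-04 -1.47281151e-05]
tau [ 2.20078723e-04 -3.68204212e+01  3.47419989e+01  6.93261355e+00
 -5.38568755e-03  7.61642013e-06]
tool_pos [0.20091366 0.56501437 0.23026614]
eef_rot [-0.40718187  0.40818001 -0.57736413  0.57813723]
contact_force [ 0.08106845  0.08248621 -0.37119215]
wrist_torque [-0.00541885  0.06317121 -0.05968772]
gripper_width 0.0852997815149153
scene 499.68578769121547 253.20087903470875 193.24312941268946 [[ 0.87889021  0.47672753 -0.01681833]
 [ 0.30587624 -0.59026408 -0.74701275]
 [-0.3660488   0.65139787 -0.66459694]] [-0.53442059 -0.15254249  1.42483815]
top 394.8702779707078 257.63372396654796 188.9363709831089 [[ 0.01134874 -0.99968751 -0.02227308]
 [-0.98292351 -0.0070616  -0.18387906]
 [ 0.18366432  0.02397953 -0.98269649]] [0.00255754 0.62628204 0.76082537]
wrist 288.54959438922305 255.30236412599214 189.48618673585406 [[-3.36553130e-01 -9.41664232e-01  6.81926592e-04]
 [-8.97723487e-01  3.21067065e-01  3.01676119e-01]
 [-2.84296555e-01  1.00917861e-01 -9.53410224e-01]] [ 0.59947727 -0.03929082  0.37885141]
```

View pics/top0.png

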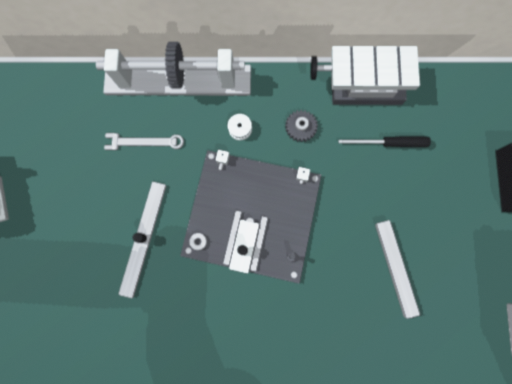

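View pics/scene0.png

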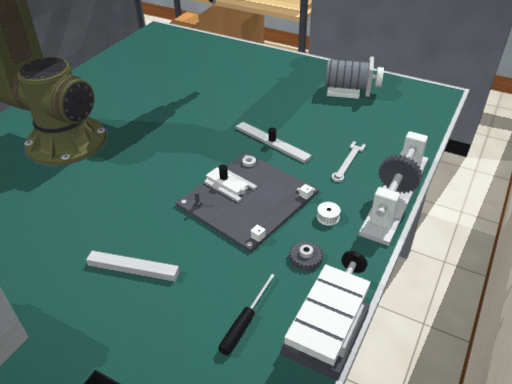

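View pics/wrist0.png

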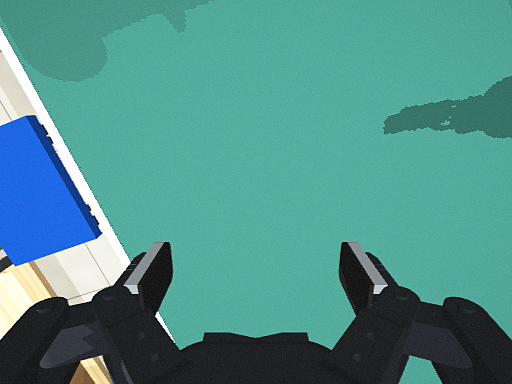

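The top view shows the straightedge on the left with its knob at about (140,238), the plate centred near (252,215), stops at (222,157) and (303,174), and the jaw knob at (242,250). The bearing is at (198,241) and the bolt at (292,256). Next I measure these.

```bash
cat > h.py <<'E'
import numpy as np, cv2
from cell import ctrl
def ray(c,uv,z):
    uv=np.atleast_2d(uv).astype(float)
    d=np.c_[(uv[:,0]-c["cx"])/c["fx"],(uv[:,1]-c["cy"])/c["fy"],np.ones(len(uv))]
    R=np.array(c["R"]);o=-R.T@np.array(c["t"]); D=d@R
    s=(z-o[2])/D[:,2]; return o+D*s[:,None]
def proj(c,X):
    X=np.atleast_2d(X); p=X@np.array(c["R"]).T+np.array(c["t"])
    return np.c_[c["fx"]*p[:,0]/p[:,2]+c["cx"],c["fy"]*p[:,1]/p[:,2]+c["cy"]]
def mask(l,n):
    m=ctrl.masks_of(l,n)
    return (m[0]["pixels"].astype(np.uint8),m[0]["score"],m[0]["rect"]) if m else (None,0,None)
def rect(c,m,z):
    cs,_=cv2.findContours(m,cv2.RETR_EXTERNAL,cv2.CHAIN_APPROX_NONE)
    p=max(cs,key=cv2.contourArea).reshape(-1,2)
    P=ray(c,p,z)[:,:2]*1000
    return cv2.minAreaRect(P.astype(np.float32))
E
python3 - <<'E'
from h import *
for n in ("top","scene"):
    c=ctrl.read_camera(n)
    for l,z in (("plate",.012),("straightedge",.010),("jaw",.026),("stop_left",.034),("stop_right",.034),("straightedge_knob",.0275),("jaw_knob",.0435),("bearing",.023),("bolt",.03)):
        for k in ctrl.masks_of(l,n)[:2]:
            m=k["pixels"].astype(np.uint8); ys,xs=np.nonzero(m)
            if len(xs)<3: continue
            r=rect(c,m,z); print(n,l,round(k["score"],2),len(xs),"cen px",xs.mean().round(1),ys.mean().round(1),"xyz",ray(c,[xs.mean(),ys.mean()],z)[0].round(4),"rect",np.round(r[0],1),np.round(r[1],1),round(r[2],1))
E
```

```text
top plate 0.68 13052 cen px 252.4 215.3 xyz [0.5767 0.0202 0.012 ] rect [581.5  22. ] [261.5 249.4] 78.1
top plate 0.4 986 cen px 243.6 245.0 xyz [0.5128 0.0381 0.012 ] rect [515.8  37.7] [ 42.6 112.6] 77.4
top straightedge 0.55 1749 cen px 141.7 239.8 xyz [0.5217 0.2588 0.01  ] rect [527.  260.3] [ 40.4 249.4] 76.5
top jaw 0.65 1029 cen px 244.0 244.9 xyz [0.5124 0.0365 0.026 ] rect [514.6  36.2] [ 42.6 112.5] 77.5
top stop_left 0.53 126 cen px 222.0 157.0 xyz [0.7008 0.0872 0.034 ] rect [699.8  87.2] [29.3 21.8] 1.5
top stop_left 0.52 56 cen px 290.9 256.4 xyz [ 0.4894 -0.0614  0.034 ] rect [489.2 -61.6] [14.3 16.5] 0.6
top stop_right 0.69 115 cen px 301.5 174.5 xyz [ 0.6629 -0.0849  0.034 ] rect [662.9 -84.8] [19.3 28.6] 89.4
top stop_right 0.29 122 cen px 198.3 241.4 xyz [0.5182 0.1318 0.034 ] rect [519.1 132.5] [29.2 29.4] 2.1
top straightedge_knob 0.64 1689 cen px 141.8 239.3 xyz [0.5218 0.2531 0.0275] rect [525.1 255.2] [ 39.1 242. ] 76.8
top straightedge_knob 0.21 1573 cen px 396.7 269.1 xyz [ 0.4661 -0.2792  0.0275] rect [ 468.7 -278.1] [198.2  34.1] 15.1
top jaw_knob 0.72 1
[... 562 characters left out ...]
04 0.026 ] rect [521.6  27.7] [ 62.8 124. ] 64.5
scene stop_left 0.75 168 cen px 305.2 191.4 xyz [0.7098 0.0737 0.034 ] rect [708.9  75.1] [44.6 39.2] 79.5
scene stop_right 0.47 180 cen px 257.8 232.7 xyz [ 0.6735 -0.0984  0.034 ] rect [673.5 -98.1] [40.7 33.8] 82.5
scene straightedge_knob 0.77 791 cen px 273.8 141.3 xyz [0.5478 0.2294 0.0275] rect [545.9 244.1] [ 70.6 245.5] 77.0
scene jaw_knob 0.82 701 cen px 227.2 180.3 xyz [0.5296 0.0141 0.0435] rect [530.8  11.5] [ 65.4 126.2] 64.6
scene bearing 0.58 115 cen px 249.1 161.0 xyz [0.5272 0.1277 0.023 ] rect [526.7 127.7] [31.4 42.4] 28.3
scene bolt 0.58 87 cen px 197.2 200.6 xyz [ 0.4958 -0.0689  0.03  ] rect [494.  -64.9] [16.4 53.6] 32.9
```

```bash
cat >> h.py <<'E'
from scipy.spatial.transform import Rotation as Ro
def rot(q): return Ro.from_quat([q[1],q[2],q[3],q[0]])
def box(cx,cy,sx,sy,z0,z1):
    return np.array([[cx+a*sx/2,cy+b*sy/2,z] for z in (z0,z1) for a,b in((-1,-1),(1,-1),(1,1),(-1,1))])
def W(pose,P):
    x,y,t=pose;P=np.array(P,float);o=P.copy();o[:,0]=x+np.cos(t)*P[:,0]-np.sin(t)*P[:,1];o[:,1]=y+np.sin(t)*P[:,0]+np.cos(t)*P[:,1];return o
def hullmask(c,sets):
    m=np.zeros((384*4,512*4),np.uint8)
    for P in sets:
        u=proj(c,P); h=cv2.convexHull(((u+0.5)*4*16).astype(np.int32)); cv2.fillConvexPoly(m,h,1,shift=4)
    return cv2.resize(m.astype(np.float32),(512,384),interpolation=cv2.INTER_AREA)
E
cat > fit.py <<'E'
from h import *
from scipy.optimize import minimize
cams={n:ctrl.read_camera(n) for n in("top","scene")}
def fit(label,sets,p0,ns):
    ms={n:mask(label,n)[0].astype(np.float32) for n in ns}
    def cost(p):
        q=np.array(p)*[.01,.01,.05]+p0
        return sum(np.abs(hullmask(cams[n],[W(q,s) for s in sets])-ms[n]).sum() for n in ns)
    r=minimize(cost,[0,0,0],method="Nelder-Mead",options=dict(xatol=.005,fatol=.5,initial_simplex=[[0,0,0],[1,0,0],[0,1,0],[0,0,1]]))
    return np.array(r.x)*[.01,.01,.05]+p0,r.fun
pl=[box(0,0,.24,.26,0,.012)]
se=[box(0,0,.03,.25,0,.01),box(0,0,.02,.02,.01,.045)]
for ns in (["top"],["scene"],["top","scene"]):
    print(ns,"plate",*fit("plate",pl,np.array([.578,.022,-.21]),ns))
    print(ns,"se",*fit("straightedge",se,np.array([.525,.259,1.335]),ns), *fit("straightedge",se,np.array([.525,.259,-.235-1.57*0]),ns))
s=ctrl.read_state(); print(rot(s["eef_rot"]).as_matrix().round(3), s["time_s"])
E
python3 fit.py
```

```text
['top'] plate [ 0.58032174  0.02295115 -0.21183694] 464.375
['top'] se [0.5275716  0.25877671 1.34540007] 109.125 [ 0.53074205  0.2727725  -0.19674293] 2922.5625
['scene'] plate [ 0.58092277  0.02131125 -0.20628434] 557.0625
['scene'] se [-0.70611111  1.37455556 -0.73166667] 810.0 [-1.10696456  1.0754019   0.70726123] 810.0
['top', 'scene'] plate [ 0.58059242  0.02271374 -0.21268422] 1042.6875
['top', 'scene'] se [0.52706123 0.25884043 1.34637918] 1807.625 [0.52626167 0.25906667 1.34276072] 1807.4375
[[-0.335 -0.     0.942]
 [-0.942 -0.    -0.335]
 [ 0.    -1.     0.   ]] 1.85
```

```bash
cat >> h.py <<'E'
PL=(0.5804,0.0227,-0.2122)
E
python3 - <<'E'
from h import *
s=ctrl.read_state(); c=ctrl.read_camera("wrist")
T=rot(s["eef_rot"]).as_matrix(); o=-np.array(c["R"]).T@c["t"]
print("cam in tool",T.T@(o-s["tool_pos"])); Rc=np.array(c["R"])@T  # tool->cam
yaw=np.deg2rad(-12.16+180-70.4-180)
pts=W(PL,[[96,90,17.5],[96,-90,17.5],[75,90,17.5],[75,-90,17.5],[-95,0,43]]@np.eye(3)*1e-3) if 0 else W(PL,np.array([[96,90,17.5],[96,-90,17.5],[75,90,17.5],[75,-90,17.5],[-95,0,43]])*1e-3)
for a in (-82.6,-172.6,7.4):
  for tp in ([.60,.01,.2],[.58,.02,.24],[.62,.03,.24],[.5,.04,.24],[.6,.1,.24]):
    T2=Ro.from_euler("z",a,degrees=True).as_matrix()@T
    oo=np.array(tp)+T2@(T.T@(o-s["tool_pos"])); R2=Rc@T2.T
    c2=dict(c,R=R2,t=-R2@oo); print(a,tp,proj(c2,pts).round(0).tolist())
E
```

```text
cam in tool [ 0.00030793 -0.1422459   0.07779433]
-82.6 [0.6, 0.01, 0.2] [[197.0, 245.0], [186.0, 94.0], [213.0, 245.0], [206.0, 94.0], [364.0, 182.0]]
-82.6 [0.58, 0.02, 0.24] [[186.0, 228.0], [175.0, 90.0], [201.0, 228.0], [193.0, 90.0], [334.0, 168.0]]
-82.6 [0.62, 0.03, 0.24] [[212.0, 215.0], [205.0, 74.0], [228.0, 215.0], [223.0, 74.0], [367.0, 153.0]]
-82.6 [0.5, 0.04, 0.24] [[126.0, 226.0], [106.0, 88.0], [142.0, 226.0], [123.0, 88.0], [266.0, 166.0]]
-82.6 [0.6, 0.1, 0.24] [[184.0, 170.0], [171.0, 11.0], [200.0, 169.0], [190.0, 11.0], [343.0, 96.0]]
-172.6 [0.6, 0.01, 0.2] [[335.0, 227.0], [189.0, 228.0], [337.0, 212.0], [188.0, 212.0], [264.0, 55.0]]
-172.6 [0.58, 0.02, 0.24] [[322.0, 229.0], [193.0, 230.0], [323.0, 215.0], [192.0, 216.0], [258.0, 82.0]]
-172.6 [0.62, 0.03, 0.24] [[311.0, 204.0], [177.0, 205.0], [312.0, 190.0], [176.0, 190.0], [241.0, 45.0]]
-172.6 [0.5, 0.04, 0.24] [[317.0, 280.0], [195.0, 281.0], [318.0, 268.0], [194.0, 268.0], [255.0, 156.0]]
-172.6 [0.6, 0.1, 0.24] [[263.0, 228.0], [133.0, 228.0], [263.0, 214.0], [131.0, 214.0], [183.0, 79.0]]
7.4 [0.6, 0.01, 0.2] [[164.0, 102.0], [331.0, 102.0], [166.0, 122.0], [330.0, 122.0], [249.0, 269.0]]
7.4 [0.58, 0.02, 0.24] [[177.0, 82.0], [329.0, 82.0], [179.0, 101.0], [328.0, 101.0], [253.0, 238.0]]
7.4 [0.62, 0.03, 0.24] [[194.0, 115.0], [341.0, 114.0], [196.0, 132.0], [340.0, 132.0], [267.0, 262.0]]
7.4 [0.5, 0.04, 0.24] [[173.0, 3.0], [337.0, 2.0], [175.0, 24.0], [335.0, 24.0], [255.0, 176.0]]
7.4 [0.6, 0.1, 0.24] [[247.0, 85.0], [398.0, 84.0], [247.0, 103.0], [395.0, 103.0], [317.0, 239.0]]
```

Call:
carry_out([
  [0.75,-1,0,0,0,0.15,0],
  [0.75,-1,0,0,0,0.15,0],
  [0.75,-1,0,0,0,0.15,0],
  [0.75,-1,0,0,0,0.15,0],
  [0.75,-1,0,0,0,0.15,0],
  [0.75,-1,0,0,0,0.15,0],
  [0.75,-1,0,0,0,0.15,0],
  [0.75,-1,0,0,0,0.15,0],
  [0.75,-1,0,0,0,0.15,0],
  [0.75,-1,0,0,0,0.15,0],
  [0.75,-1,0,0,0,0,0],
])

```text
time_s: 3.28
tool_pos: [0.4115, 0.2823, 0.2314]
eef_rot: [0.448, -0.446, 0.548, -0.548]
contact_force: [-0.3, -0.8, -0.1]
gripper_width: 0.0853
```

Call:
carry_out([
  [0.7,-1,0,0,0,0,0],
  [0.7,-1,0,0,0,0,0],
  [0.7,-1,0,0,0,0,0],
  [0.7,-1,0,0,0,0,0],
  [0.7,-1,0,0,0,0,0],
  [0.7,-1,-0.2,0,0,0,0],
  [0.7,-1,-0.2,0,0,0,0],
  [0.7,-1,-0.2,0,0,0,0],
  [0.7,-1,-0.2,0,0,0,0],
  [0.7,-1,-0.2,0,0,0,0],
  [0.5,-0.3,0,0,0,0,0],
  [0,0,0,0,0,0,0],
])

```text
time_s: 4.78
tool_pos: [0.6053, 0.0141, 0.2068]
eef_rot: [0.448, -0.445, 0.549, -0.548]
contact_force: [-0.2, -0.1, -0.5]
gripper_width: 0.0856
```

Run:
```python
from h import *
s=ctrl.read_state(); c=ctrl.read_camera("wrist"); np.save("pics/w1.npy",c,allow_pickle=True)
print(s["tool_pos"],rot(s["eef_rot"]).as_matrix().round(3).tolist(),s["qpos"].round(2) if hasattr(s["qpos"],"round") else s["qpos"])
cv2.imwrite("pics/w1.png",cv2.resize(c["image"],(768,576),interpolation=cv2.INTER_CUBIC))
```

```text
[0.60530159 0.01409351 0.20677223] [[-0.203, 0.003, 0.979], [-0.979, 0.003, -0.203], [-0.004, -1.0, 0.003]] [ 0.35  0.05  0.05 -0.   -1.57  1.01]
```

View pics/w1.png

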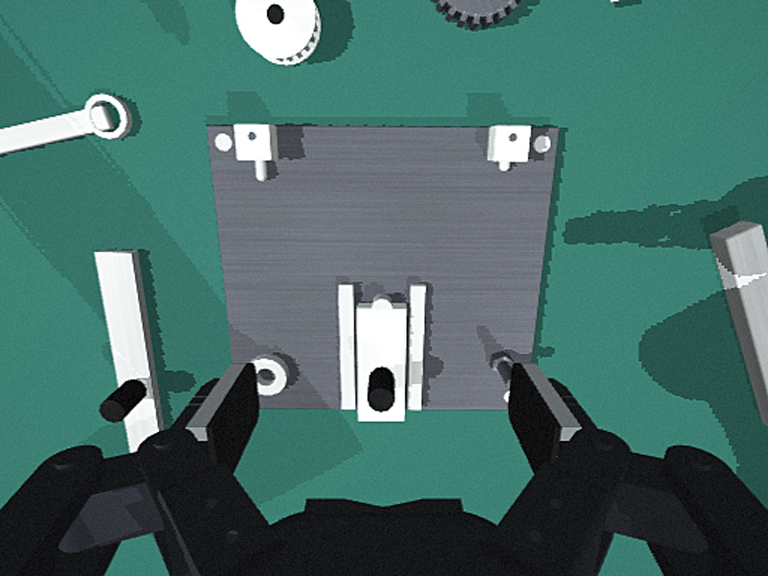

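The wrist view shows the whole plate. In the 768-wide picture the left screw tip is at about (262,180), the right tip at (504,171), and the jaw knob's top at (381,375). I'll zoom in.

Run:
```python
from h import *
c=np.load("pics/w1.npy",allow_pickle=True).item(); im=c["image"]
a=cv2.resize(im[76:126,140:240],None,fx=8,fy=8,interpolation=cv2.INTER_CUBIC)
b=cv2.resize(im[76:126,290:390],None,fx=8,fy=8,interpolation=cv2.INTER_CUBIC)
a=a[:300];b=b[:300]
cv2.imwrite("pics/w1z.png",np.vstack([a,b]))
```

```text
(no output)
```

View pics/w1z.png

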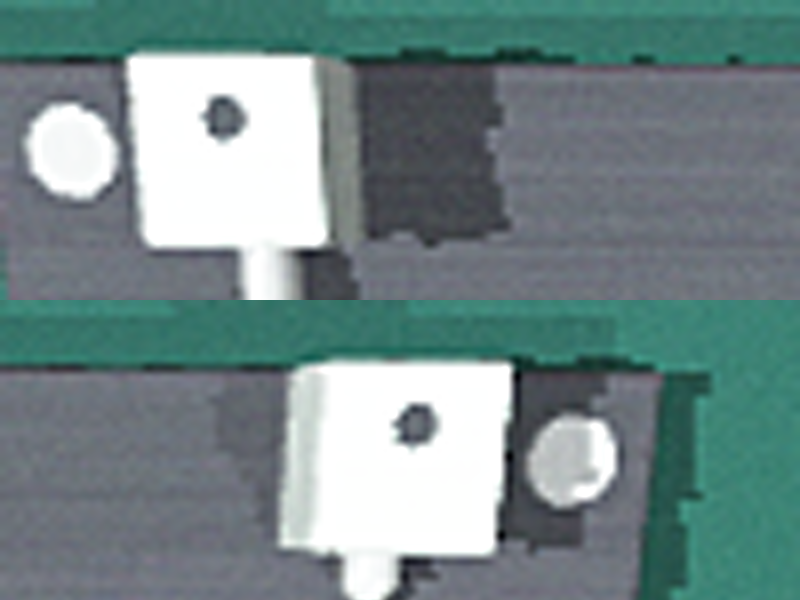

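Run:
```python
from h import *
c=np.load("pics/w1.npy",allow_pickle=True).item(); g=cv2.cvtColor(c["image"],cv2.COLOR_BGR2GRAY).astype(float)
for u0,u1 in((173,176),(334,338)):
    p=g[100:130,u0:u1+1].mean(1); print(p.round().tolist())
# plate corners & edges: fit
b,gr,r=[c["image"][:,:,i].astype(int) for i in range(3)]
for v in (120,150,180,200): print(v,[int(x) for x in gr[v,140:160]-r[v,140:160]],[int(x) for x in gr[v,352:378]-r[v,352:378]])
for u in (200,230,270,300): print(u,[int(x) for x in gr[76:92,u]-r[76:92,u]],[int(x) for x in gr[262:282,u]-r[262:282,u]])
```

```text
[255.0, 255.0, 255.0, 255.0, 255.0, 255.0, 248.0, 192.0, 201.0, 206.0, 207.0, 213.0, 214.0, 214.0, 216.0, 218.0, 222.0, 223.0, 219.0, 212.0, 160.0, 103.0, 113.0, 110.0, 120.0, 111.0, 110.0, 111.0, 118.0, 117.0]
[255.0, 255.0, 255.0, 255.0, 255.0, 255.0, 255.0, 244.0, 248.0, 248.0, 248.0, 250.0, 241.0, 199.0, 103.0, 110.0, 110.0, 112.0, 115.0, 113.0, 117.0, 116.0, 116.0, 120.0, 114.0, 110.0, 117.0, 111.0, 104.0, 119.0]
120 [70, 45, -12, 4, 3, -3, 0, 0, 6, 3, 6, 4, 7, 6, 5, 5, 4, 5, 6, 5] [11, 2, 0, 4, 6, 7, 2, 3, 3, 5, 3, 6, 4, 7, 7, -1, 7, 51, 47, 43, 46, 47, 49, 73, 74, 72]
150 [68, 68, 73, 74, 70, 13, 5, 5, 6, 3, 5, 2, 2, 2, 5, 5, 4, 6, 0, 8] [3, 4, 4, 5, 2, 8, 4, 6, 7, 3, 8, 5, 1, 39, 54, 48, 44, 44, 50, 73, 71, 75, 74, 71, 70, 43]
180 [71, 66, 74, 67, 69, 70, 74, 71, 24, -7, -2, -2, 0, 1, -1, -2, 2, -5, 3, 4] [-1, 6, 5, 2, 6, 6, 3, 0, 0, 21, 52, 51, 49, 42, 50, 77, 72, 72, 74, 70, 70, 71, 72, 68, 70, 68]
200 [60, 61, 61, 60, 62, 60, 60, 62, 71, 72, 35, -2, 4, 1, 2, 1, 5, 1, 5, 3] [5, 5, 6, 2, 1, -2, 6, 45, 46, 48, 47, 42, 50, 76, 71, 73, 67, 75, 71, 73, 68, 68, 69, 68, 70, 71]
200 [72, 72, 58, 62, 59, 62, 69, 32, -3, -2, 3, 4, 5, 0, 7, 1] [9, 6, 2, 6, 4, 5, 2, 1, 0, 7, 9, 70, 64, 64, 63, 66, 62, 65, 59, 61]
230 [73, 73, 65, 59, 59, 59, 65, 70, 0, 1, 4, 8, 7, 6, -1, 6] [3, 2, 1, 3, 3, 5, 3, 3, 1, 1, 0, 64, 74, 71, 70, 72, 71, 63, 64, 67]
270 [71, 75, 59, 61, 63, 63, 62, 68, 11, 0, 8, 9, 9, 5, 8, 9] [0, 1, 2, 1, 1, 4, -1, 1, 2, -1, -2, 95, 87, 82, 78, 84, 77, 77, 78, 73]
300 [73, 76, 58, 61, 65, 62, 67, 70, 17, 1, 7, 7, 9, 3, 6, 6] [7, 2, 4, 5, 7, 5, 6, 3, 4, 0, -4, 58, 79, 72, 69, 70, 73, 66, 69, 71]
```

Run:
```python
from h import *
from scipy.optimize import least_squares
c=np.load("pics/w1.npy",allow_pickle=True).item()
L=ray(c,[[141.1,120],[144.7,150],[147.8,180],[150,200]],.012)
R=ray(c,[[368.5,120],[364.7,150],[361.1,180],[358.5,200]],.012)
T=ray(c,[[200,83],[230,83.5],[270,83.7],[300,83.8]],.012)
B=ray(c,[[200,272.5],[230,272.5],[270,272.5],[300,272.5]],.012)
def loc(p,P):
    d=P[:,:2]-p[:2];ct,st=np.cos(p[2]),np.sin(p[2]);return np.c_[d@[ct,st],d@[-st,ct]]
f=lambda p:np.r_[loc(p,L)[:,1]-.13,loc(p,R)[:,1]+.13,loc(p,T)[:,0]-.12,loc(p,B)[:,0]+.12]
r=least_squares(f,[.58,.022,-.21]);print(r.x,(r.fun*1000).round(1))
tip=ray(c,[[174.5,120.2],[336,113.3]],.0175);print("tips world",tip.round(4),"plate",(1e3*loc(r.x,tip)).round(1))
st=ray(c,[[140+225/8,76+118/8],[290+415/8,76+125/8]],.034)
kn=ray(c,[[381/1.5,375/1.5]],.061);print("knobtop",(1e3*loc(r.x,kn)).round(1)); print((1e3*loc(r.x,st)).round(1))
print("PL0 check",(1e3*loc(np.array(PL),tip)).round(1))
d=tip[0]-tip[1]; print("yaw of bar x axis",np.arctan2(-d[0],d[1]), "mid",tip.mean(0))
```

```text
[ 0.58031896  0.02136385 -0.20977845] [-0.7 -1.  -0.7 -0.6  0.4  0.7  0.8  1.1 -0.1 -0.5 -0.6 -0.6 -0.   0.3
  0.6  0.9]
tips world [[ 0.6776  0.0923  0.0175]
 [ 0.648  -0.0857  0.0175]] plate [[ 80.3  89.7]
 [ 88.5 -90.6]]
knobtop [[-58.1  -0.2]]
[[111.2  89.3]
 [110.9 -90.4]]
PL0 check [[ 80.3  88.5]
 [ 88.9 -91.7]]
yaw of bar x axis -0.16456190474844046 mid [0.66277509 0.00330968 0.0175    ]
```

Call:
carry_out([
  [-0.3,1,0,0,0,0,0],
  [-0.3,1,0,0,0,0,0],
  [-0.3,1,-0.2,0,0,0,0],
  [-0.3,1,-0.2,0,0,0,0],
  [-0.3,1,-0.2,0,0,0,0],
  [-0.3,1,-0.2,0,0,0,0],
  [-0.3,1,-0.3,0,0,0,0],
  [-0.3,1,-0.3,0,0,0,0],
  [-0.3,1,-0.3,0,0,0,0],
  [-0.3,0.7,-0.3,0,0,0,0],
  [0,0,0,0,0,0,0],
])

```text
time_s: 6.2
tool_pos: [0.5211, 0.2736, 0.1612]
eef_rot: [0.455, -0.445, 0.546, -0.545]
contact_force: [0.5, -0.5, 0.6]
gripper_width: 0.0854
```

Run:
```python
from h import *
s=ctrl.read_state(); c=ctrl.read_camera("wrist"); np.save("pics/w2.npy",c,allow_pickle=True)
print(s["tool_pos"],rot(s["eef_rot"]).as_matrix().round(3).tolist())
cv2.imwrite("pics/w2.png",cv2.resize(c["image"],(768,576),interpolation=cv2.INTER_CUBIC))
```

```text
[0.52113348 0.27356505 0.16120124] [[-0.191, 0.011, 0.982], [-0.982, 0.01, -0.191], [-0.012, -1.0, 0.009]]
```

View pics/w2.png

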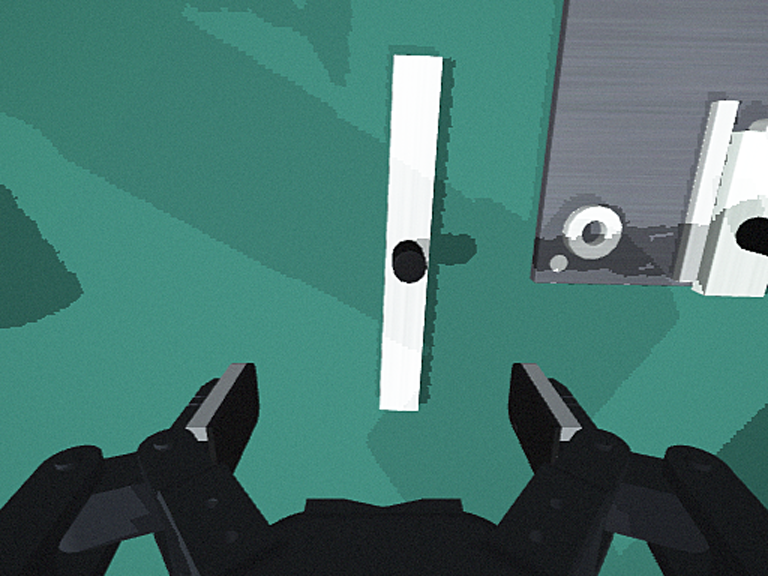

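The bar runs from (418,55) to (399,410), with its knob top at about (409,265).

Run:
```python
from h import *
from scipy.optimize import minimize
s=ctrl.read_state();c=np.load("pics/w2.npy",allow_pickle=True).item(); im=c["image"]
hsv=cv2.cvtColor(im,cv2.COLOR_BGR2HSV)
w=((hsv[:,:,1]<60)&(hsv[:,:,2]>140)); w[:,:245]=0;w[:,302:]=0;w[280:]=0
k=(hsv[:,:,2]<45); k[:,:255]=0;k[:,290:]=0;k[:150]=0;k[195:]=0
m=(w|k).astype(np.float32); print(m.sum(),k.sum())
a=np.linspace(0,2*np.pi,24)
cyl=np.array([[.011*np.cos(t),.011*np.sin(t),z] for z in(.01,.045) for t in a])
def fit(sets,m,p0,):
    f=lambda p:np.abs(hullmask(c,[W(np.array(p)*[.01,.01,.05]+p0,q) for q in sets])-m).sum()
    r=minimize(f,[0,0,0],method="Nelder-Mead",options=dict(xatol=.005,fatol=.3,initial_simplex=[[0,0,0],[1,0,0],[0,1,0],[0,0,1]]));return np.array(r.x)*[.01,.01,.05]+p0,r.fun
p,f=fit([box(0,0,.03,.25,0,.01),cyl],m,np.array([.527,.259,1.345]));print(p,f)
p2,f2=fit([cyl],k.astype(np.float32),p);print("knob",p2,f2)
T=rot(s["eef_rot"]).as_matrix();print("tool yaw x axis",np.arctan2(-T[1,0],-T[0,0]),"delta to fit mm",(p2[:2]-np.array(s["tool_pos"])[:2])*1000)
```

```text
6948.0 486
[0.52633636 0.25780097 1.33911266] 212.125
knob [0.52725854 0.25734806 1.35403491] 109.9375
tool yaw x axis 1.377962867751823 delta to fit mm [  5.62594863 -15.71860008]
```

Call:
carry_out([
  [0.23,-0.63,-0.5,-0.12,0.13,-0.45,0],
  [0,0,-0.8,0,0,0,0],
  [0,0,-0.8,0,0,0,0],
  [0,0,-0.8,0,0,0,0],
  [0,0,0,0,0,0,0],
])

```text
time_s: 6.88
tool_pos: [0.5278, 0.2524, 0.0834]
eef_rot: [-0.435, 0.438, -0.556, 0.556]
contact_force: [0.6, -1.2, 0.0]
gripper_width: 0.0853
```

```bash
cat > st.py <<'E'
from h import *
s=ctrl.read_state();T=rot(s["eef_rot"]).as_matrix()
print("t",round(s["time_s"],2),"pos",np.round(s["tool_pos"],4),"yaw",round(float(np.arctan2(-T[1,0],-T[0,0])),4),"down",T[:,1].round(4),"F",np.round(s["contact_force"],2),"M",np.round(s["wrist_torque"],3),"w",round(s["gripper_width"],4),"q",np.round(s["qpos"],2))
p=np.array(PL);d=np.array(s["tool_pos"])[:2]-p[:2];ct,sn=np.cos(p[2]),np.sin(p[2]);print("plate xy",(1e3*np.array([d@[ct,sn],d@[-sn,ct]])).round(1))
u=np.array([np.cos(-.1646),np.sin(-.1646)]);F=np.array(s["contact_force"])[:2];print("F along push",round(F@u,2),"across",round(F@[-u[1],u[0]],2))
E
sed -i 's/^PL=.*/PL=(0.5803,0.0216,-0.2100)/' h.py; python3 st.py
```

```text
t 6.88 pos [0.5278 0.2524 0.0834] yaw 1.331 down [-0.0025 -0.0023 -1.    ] F [ 0.64 -1.2   0.01] M [-0.01  -0.039  0.012] w 0.0853 q [ 0.79  0.04 -0.19 -0.   -1.35  0.54]
plate xy [-99.4 214.8]
F along push 0.83 across -1.07
```

Call:
carry_out([
  [-0.03,0.2,-0.7,0,0,0.05,0],
  [0,0,-0.7,0,0,0,0],
  [0,0,-0.7,0,0,0,0],
  [0,0,-0.5,0,0,0,0],
  [0,0,0,0,0,0,0],
])

```text
time_s: 7.5
tool_pos: [0.5271, 0.2572, 0.0138]
eef_rot: [-0.436, 0.439, -0.555, 0.556]
contact_force: [-0.9, -0.7, 0.8]
gripper_width: 0.085
```

```bash
python3 st.py
python3 - <<'E'
from h import *
c=ctrl.read_camera("wrist");cv2.imwrite("pics/w3.png",c["image"])
E
```

```text
t 7.5 pos [0.5271 0.2572 0.0138] yaw 1.3349 down [-0.0025 -0.0025 -1.    ] F [-0.9  -0.7   0.83] M [0.006 0.011 0.019] w 0.085 q [ 0.8   0.09 -0.26 -0.   -1.22  0.54]
plate xy [-101.1  219.3]
F along push -0.77 across -0.84
```

View pics/w3.png

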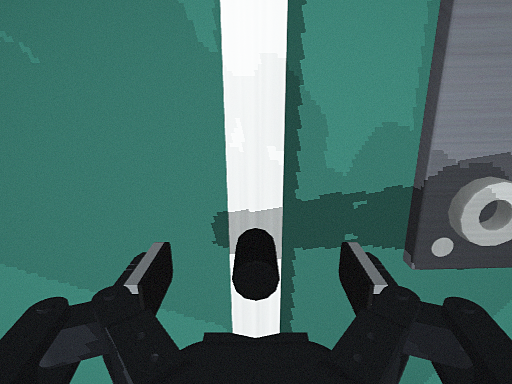

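The knob is centred between the pads, at u≈256. I'll close on it.

Call:
carry_out([
  [0,0,0.08,0,0,0,0.5],
  [0,0,0,0,0,0,1],
  [0,0,0,0,0,0,1],
  [0,0,0,0,0,0,1],
  [0,0,0,0,0,0,1],
  [0,0,0,0,0,0,1],
])

```text
time_s: 8.3
tool_pos: [0.5287, 0.258, 0.0194]
eef_rot: [-0.438, 0.437, -0.555, 0.556]
contact_force: [0.4, -0.6, 0.2]
gripper_width: 0.0201
```

```bash
python3 st.py
```

```text
t 8.3 pos [0.5287 0.258  0.0194] yaw 1.3351 down [ 1.8e-03  1.0e-04 -1.0e+00] F [ 0.45 -0.63  0.16] M [-0.142  0.064 -0.002] w 0.0201 q [ 0.8   0.09 -0.26  0.   -1.22  0.54]
plate xy [-99.7 220.4]
F along push 0.55 across -0.55
```

Call:
carry_out([
  [0,0,0.4,0,0,0,1],
  [0,0,0.7,0,0,0,1],
  [0,0,0.8,0,0,0,1],
  [0,0,0.8,0,0,0,1],
  [0,0,0.4,0,0,0,1],
  [0,0,0,0,0,0,1],
])

```text
time_s: 9.05
tool_pos: [0.5269, 0.2576, 0.1]
eef_rot: [0.437, -0.438, 0.556, -0.555]
contact_force: [0.4, 0.6, -5.1]
gripper_width: 0.0202
```

```bash
python3 st.py
python3 - <<'E'
from h import *
c=ctrl.read_camera("scene");cv2.imwrite("pics/s3.png",c["image"])
E
```

```text
t 9.05 pos [0.5269 0.2576 0.1   ] yaw 1.3347 down [-2.e-03 -4.e-04 -1.e+00] F [ 0.39  0.56 -5.09] M [-0.017 -0.028 -0.051] w 0.0202 q [ 0.8   0.03 -0.16 -0.   -1.38  0.54]
plate xy [-101.4  219.7]
F along push 0.3 across 0.62
```

View pics/s3.png

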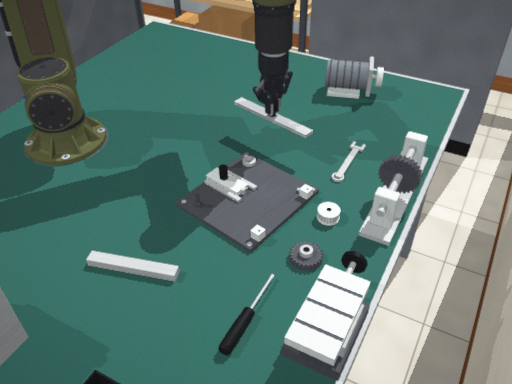

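The bar is lifted and level, weighing about 5 N. Now I carry it over and turn it.

Call:
carry_out([
  [0.2,-0.55,0,0,0,-0.95,1],
  [0.2,-0.55,0,0,0,-0.95,1],
  [0.2,-0.55,0,0,0,-0.95,1],
  [0.2,-0.55,0,0,0,-0.95,1],
  [0.2,-0.55,0,0,0,-0.95,1],
  [0.2,-0.55,0,0,0,-0.95,1],
  [0.2,-0.55,0,0,0,-0.95,1],
  [0.2,-0.55,0,0,0,-0.95,1],
  [0.2,-0.55,0,0,0,-0.95,1],
  [0.2,-0.55,0,0,0,-0.95,1],
  [0.2,-0.55,0,0,0,-0.95,1],
  [0.2,-0.55,0,0,0,-0.95,1],
])

```text
time_s: 10.6
tool_pos: [0.5808, 0.0857, 0.0836]
eef_rot: [0.1, -0.117, 0.701, -0.696]
contact_force: [-0.4, -0.1, -4.2]
gripper_width: 0.0198
```

```bash
python3 st.py
```

```text
t 10.6 pos [0.5808 0.0857 0.0836] yaw 0.308 down [-0.0257  0.004  -0.9997] F [-0.39 -0.05 -4.25] M [ 0.025 -0.123  0.046] w 0.0198 q [ 0.48  0.06 -0.16 -0.02 -1.37 -0.17]
plate xy [-12.8  62.8]
F along push -0.38 across -0.12
```

Call:
carry_out([
  [0.3,-0.5,0.2,0,-0.05,-0.9,1],
  [0.3,-0.5,0.1,0,-0.05,-0.9,1],
  [0.3,-0.5,0.1,0,-0.05,-0.9,1],
  [0.3,-0.5,0.1,0,-0.05,-0.9,1],
  [0.3,-0.5,0.1,0,-0.05,-0.9,1],
  [0.2,-0.4,0,0,-0.05,-0.9,1],
  [0,0,0,0,0,0,1],
  [0,0,0,0,0,0,1],
])

```text
time_s: 11.6
tool_pos: [0.6197, 0.0094, 0.0882]
eef_rot: [-0.068, 0.059, 0.707, -0.701]
contact_force: [0.2, -0.7, -4.0]
gripper_width: 0.0202
```

```bash
python3 st.py
python3 - <<'E'
from h import *
c=ctrl.read_camera("wrist");np.save("pics/w4.npy",c,allow_pickle=True);cv2.imwrite("pics/w4.png",cv2.resize(c["image"],(768,576)))
c=ctrl.read_camera("top");cv2.imwrite("pics/t4.png",cv2.resize(c["image"][100:340,100:420],(768,576)))
E
```

```text
t 11.6 pos [0.6197 0.0094 0.0882] yaw -0.1794 down [-0.0117  0.0092 -0.9999] F [ 0.19 -0.65 -4.05] M [-0.03  -0.052  0.062] w 0.0202 q [ 0.33  0.13 -0.07 -0.01 -1.37 -0.51]
plate xy [41.1 -3.7]
F along push 0.3 across -0.61
```

View pics/w4.png

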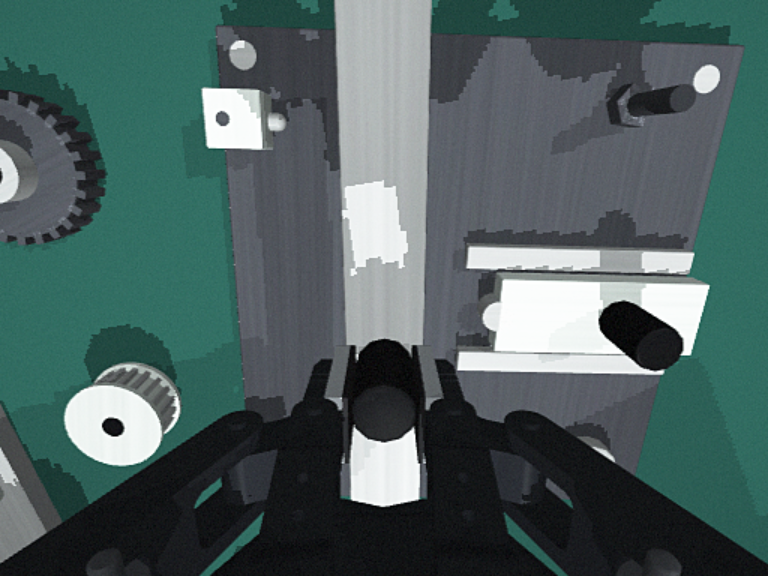

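View pics/t4.png

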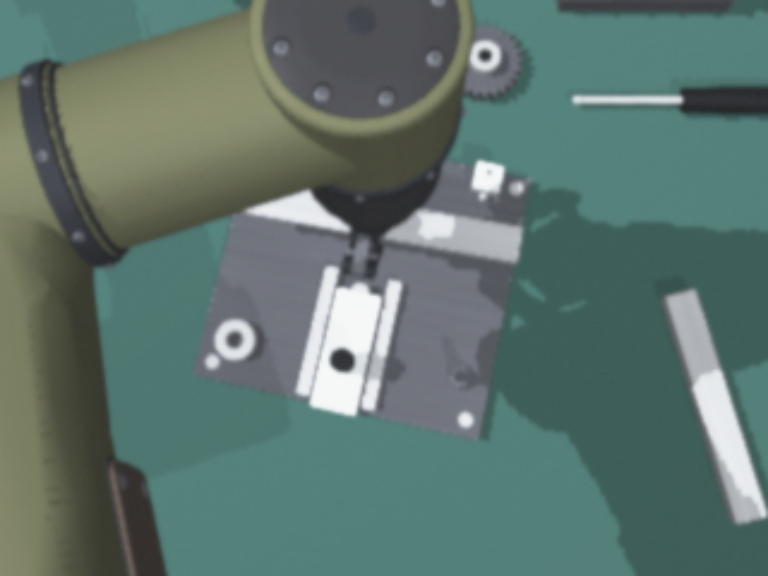

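Run:
```python
from h import *
c=np.load("pics/w4.npy",allow_pickle=True).item()
P=ray(c,(np.array([[335,0],[347,345],[431,0],[423,345]])+.5)/1.5-.5,.079); print(P.round(4))
for i,j in((0,1),(2,3)):
    d=P[j]-P[i]; print("normal yaw",np.arctan2(-d[0],d[1]))
print(np.linalg.norm(P[0]-P[2]))
```

```text
[[ 0.6129 -0.1112  0.079 ]
 [ 0.6329  0.0017  0.079 ]
 [ 0.5844 -0.1061  0.079 ]
 [ 0.6043  0.0071  0.079 ]]
normal yaw -0.17525805711702674
normal yaw -0.17349506568917633
0.028988093952296734
```

Call:
carry_out([
  [0.05,0.15,-0.5,-0.1,-0.13,0.15,1],
  [0,0,-0.7,0,0,0,1],
  [0,0,-0.6,0,0,0,1],
  [0,0,0,0,0,0,1],
])

```text
time_s: 12.2
tool_pos: [0.6197, 0.0146, 0.0385]
eef_rot: [0.058, -0.057, -0.705, 0.705]
contact_force: [-0.4, 0.2, -5.1]
gripper_width: 0.0205
```

```bash
python3 st.py
```

```text
t 12.2 pos [0.6197 0.0146 0.0385] yaw -0.1632 down [-2.e-03 -2.e-04 -1.e+00] F [-0.41  0.24 -5.05] M [-0.048  0.067 -0.023] w 0.0205 q [ 0.35  0.16 -0.15 -0.   -1.27 -0.51]
plate xy [40.   1.3]
F along push -0.45 across 0.17
```

Call:
carry_out([
  [0,0,-0.15,0,0,0,1],
  [0,0,0,0,0,0,1],
])

```text
time_s: 12.45
tool_pos: [0.6201, 0.0144, 0.0349]
eef_rot: [0.058, -0.057, -0.705, 0.705]
contact_force: [0.3, 0.7, -4.7]
gripper_width: 0.0203
```

Call:
carry_out([
  [0,0,-0.1,0,0,0,1],
  [0,0,0,0,0,0,1],
])

```text
time_s: 12.7
tool_pos: [0.6206, 0.0144, 0.0332]
eef_rot: [0.058, -0.058, -0.705, 0.705]
contact_force: [1.0, -0.4, -3.7]
gripper_width: 0.0202
```

Call:
carry_out([
  [0,0,-0.06,0,0,0,1],
  [0,0,0,0,0,0,1],
])

```text
time_s: 12.95
tool_pos: [0.6209, 0.0144, 0.0321]
eef_rot: [-0.057, 0.058, 0.705, -0.705]
contact_force: [-0.4, -0.3, -4.8]
gripper_width: 0.0206
```

Call:
carry_out([
  [0,0,-0.06,0,0,0,1],
  [0,0,0,0,0,0,1],
])

```text
time_s: 13.2
tool_pos: [0.6212, 0.0144, 0.0315]
eef_rot: [-0.057, 0.058, 0.705, -0.705]
contact_force: [0.1, -1.0, -4.9]
gripper_width: 0.0198
```

Call:
carry_out([
  [0,0,-0.06,0,0,0,1],
  [0,0,0,0,0,0,1],
])

```text
time_s: 13.45
tool_pos: [0.6214, 0.0145, 0.0315]
eef_rot: [0.056, -0.058, -0.705, 0.705]
contact_force: [-0.8, 0.7, -4.5]
gripper_width: 0.02
```

Call:
carry_out([
  [0,0,-0.06,0,0,0,1],
  [0,0,0,0,0,0,1],
])

```text
time_s: 13.7
tool_pos: [0.6216, 0.0145, 0.0314]
eef_rot: [0.056, -0.059, -0.705, 0.705]
contact_force: [-0.4, 0.3, -3.6]
gripper_width: 0.0199
```

Call:
carry_out([
  [0,0,-0.08,0,0,0,1],
])

```text
time_s: 13.82
tool_pos: [0.6217, 0.0144, 0.0313]
eef_rot: [0.056, -0.059, -0.705, 0.705]
contact_force: [-11.4, 1.9, 16.6]
gripper_width: 0.0202
```

```bash
python3 st.py
```

```text
t 13.82 pos [0.6217 0.0144 0.0313] yaw -0.162 down [ 0.0039 -0.0011 -1.    ] F [-11.38   1.91  16.62] M [ 0.884  3.957 -0.052] w 0.0202 q [ 0.35  0.16 -0.15  0.   -1.25 -0.51]
plate xy [41.9  1.6]
F along push -11.54 across 0.02
```

Call:
carry_out([
  [0,0,-0.12,0,0,0,1],
])

```text
time_s: 13.95
tool_pos: [0.6217, 0.0144, 0.0313]
eef_rot: [0.055, -0.059, -0.704, 0.705]
contact_force: [-14.2, 2.7, 18.2]
gripper_width: 0.0203
```

```bash
python3 st.py
```

```text
t 13.95 pos [0.6217 0.0144 0.0313] yaw -0.1613 down [ 0.0044 -0.0018 -1.    ] F [-14.22   2.67  18.21] M [ 1.032  4.935 -0.031] w 0.0203 q [ 0.35  0.16 -0.15  0.   -1.25 -0.51]
plate xy [42.   1.6]
F along push -14.46 across 0.31
```

Call:
carry_out([
  [0,0,0.05,0,0,0,0.6],
  [0,0,0,0,0,0,0.6],
  [0,0,0,0,0,0,0.6],
  [0,0,0,0,0,0,0.6],
])

```text
time_s: 14.45
tool_pos: [0.6233, 0.0144, 0.0332]
eef_rot: [0.054, -0.06, -0.704, 0.705]
contact_force: [0.5, 0.1, -0.6]
gripper_width: 0.034
```

```bash
python3 st.py;  python3 - <<'E'
from h import *
c=ctrl.read_camera("wrist");np.save("pics/w5.npy",c,allow_pickle=True);cv2.imwrite("pics/w5.png",cv2.resize(c["image"],(768,576)))
E
```

```text
t 14.45 pos [0.6233 0.0144 0.0332] yaw -0.1611 down [ 0.0083 -0.0016 -1.    ] F [ 0.51  0.15 -0.62] M [-0.031 -0.    -0.023] w 0.034 q [ 0.35  0.16 -0.15  0.   -1.25 -0.51]
plate xy [43.6  1.9]
F along push 0.48 across 0.23
```

View pics/w5.png

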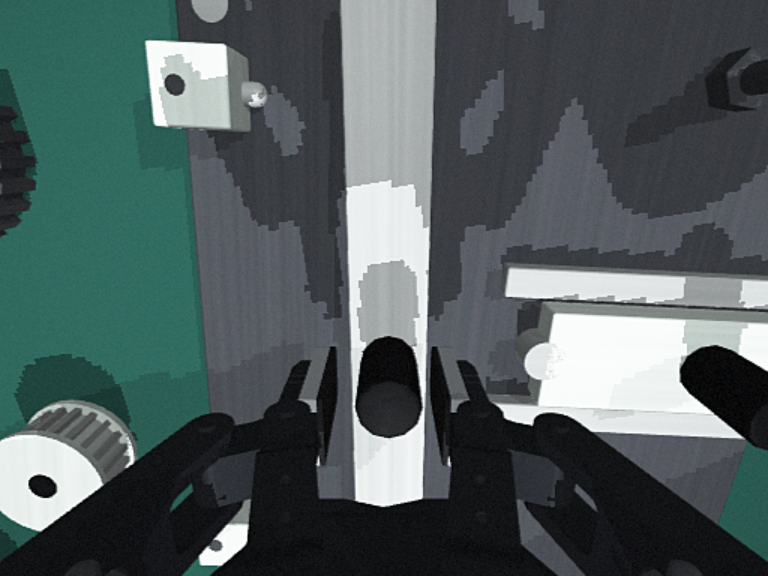

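Call:
carry_out([
  [0,-0.05,-0.12,0.02,0.1,0,0.6],
  [0,0,0,0,0,0,1],
  [0,0,0,0,0,0,1],
  [0,0,0,0,0,0,1],
  [0,0,0,0,0,0,1],
])

```text
time_s: 15.12
tool_pos: [0.623, 0.013, 0.0296]
eef_rot: [0.058, -0.056, -0.705, 0.705]
contact_force: [-0.6, -0.9, 0.6]
gripper_width: 0.0203
```

```bash
python3 st.py;  python3 - <<'E'
from h import *
c=np.load("pics/w5.npy",allow_pickle=True).item()
P=ray(c,(np.array([[341,0],[348,345],[437,0],[428,345]])+.5)/1.5-.5,.022); 
for i,j in((0,1),(2,3)):
    d=P[j]-P[i]; print("normal yaw",np.arctan2(-d[0],d[1]))
print(np.linalg.norm(P[0]-P[2]))
t=ray(c,[[268/1.5,96/1.5]],.0175)[0]; print("right tip",t)
# dist from tip to front edge
d=P[1]-P[0];d/=np.linalg.norm(d); n=np.array([d[1],-d[0]]);print("gap right mm",1e3*(t-P[0])[:2]@n)
E
```

```text
t 15.12 pos [0.623  0.013  0.0296] yaw -0.1612 down [-2.2e-03  1.0e-04 -1.0e+00] F [-0.59 -0.86  0.65] M [0.015 0.121 0.046] w 0.0203 q [ 0.34  0.17 -0.15 -0.   -1.26 -0.5 ]
plate xy [43.5  0.5]
F along push -0.44 across -0.94
normal yaw -0.16878974260575852
normal yaw -0.15507054322536393
0.029544790143878112
right tip [ 0.64710361 -0.08474172  0.0175    ]
gap right mm 25.642707147490544
```

Call:
carry_out([
  [0.15,-0.025,0,0,0,0,1],
  [0.15,-0.025,0,0,0,0,1],
  [0.15,-0.025,0,0,0,0,1],
])

```text
time_s: 15.5
tool_pos: [0.6333, 0.0111, 0.0296]
eef_rot: [0.059, -0.055, -0.705, 0.705]
contact_force: [-4.4, 1.0, 3.0]
gripper_width: 0.0202
```

```bash
python3 st.py
```

```text
t 15.5 pos [0.6333 0.0111 0.0296] yaw -0.1609 down [-5.6e-03 -2.0e-04 -1.0e+00] F [-4.38  0.96  3.02] M [0.309 1.624 0.03 ] w 0.0202 q [ 0.33  0.2  -0.11 -0.   -1.26 -0.49]
plate xy [54.   0.8]
F along push -4.48 across 0.23
```

Call:
carry_out([
  [0.15,-0.025,0.02,0,0,0,1],
  [0.15,-0.025,0.02,0,0,0,1],
  [0.08,-0.013,0,0,0,0,1],
])

```text
time_s: 15.88
tool_pos: [0.6434, 0.0093, 0.0296]
eef_rot: [0.059, -0.055, -0.705, 0.705]
contact_force: [-4.6, 0.0, 1.9]
gripper_width: 0.0203
```

```bash
python3 st.py
```

```text
t 15.88 pos [0.6434 0.0093 0.0296] yaw -0.1612 down [-6.7e-03 -2.0e-04 -1.0e+00] F [-4.64  0.03  1.87] M [ 0.321  1.671 -0.023] w 0.0203 q [ 0.32  0.23 -0.08 -0.   -1.27 -0.48]
plate xy [64.2  1.1]
F along push -4.58 across -0.73
```

Call:
carry_out([
  [0.05,-0.008,0,0,0,0,1],
  [0.05,-0.008,0,0,0,0,1],
])

```text
time_s: 16.12
tool_pos: [0.646, 0.0088, 0.0297]
eef_rot: [0.059, -0.055, -0.705, 0.705]
contact_force: [-3.5, 0.3, 0.5]
gripper_width: 0.0203
```

```bash
python3 st.py
```

```text
t 16.12 pos [0.646  0.0088 0.0297] yaw -0.1613 down [-6.8e-03 -2.0e-04 -1.0e+00] F [-3.48  0.34  0.5 ] M [0.231 1.18  0.04 ] w 0.0203 q [ 0.32  0.23 -0.07 -0.   -1.27 -0.48]
plate xy [66.9  1.2]
F along push -3.49 across -0.23
```

Call:
carry_out([
  [0.04,-0.007,0,0,0,0,1],
])

```text
time_s: 16.25
tool_pos: [0.6471, 0.0087, 0.0297]
eef_rot: [0.059, -0.055, -0.705, 0.705]
contact_force: [-3.5, 1.3, 1.5]
gripper_width: 0.0203
```

```bash
python3 st.py
```

```text
t 16.25 pos [0.6471 0.0087 0.0297] yaw -0.1613 down [-6.8e-03 -2.0e-04 -1.0e+00] F [-3.47  1.27  1.51] M [0.255 1.229 0.028] w 0.0203 q [ 0.32  0.24 -0.07 -0.   -1.27 -0.48]
plate xy [68.   1.3]
F along push -3.63 across 0.69
```

Call:
carry_out([
  [0.03,-0.005,0,0,0,0,1],
])

```text
time_s: 16.38
tool_pos: [0.6475, 0.0086, 0.0297]
eef_rot: [0.06, -0.054, -0.705, 0.705]
contact_force: [-6.1, 1.6, 2.3]
gripper_width: 0.0205
```

```bash
python3 st.py
```

```text
t 16.38 pos [0.6475 0.0086 0.0297] yaw -0.1614 down [-7.8e-03 -2.0e-04 -1.0e+00] F [-6.05  1.6   2.3 ] M [ 0.541  2.154 -0.04 ] w 0.0205 q [ 0.32  0.24 -0.07 -0.   -1.27 -0.48]
plate xy [68.4  1.3]
F along push -6.23 across 0.59
```

Call:
carry_out([
  [0.03,-0.005,0,0,0,0,1],
])

```text
time_s: 16.5
tool_pos: [0.6476, 0.0085, 0.0297]
eef_rot: [0.06, -0.054, -0.705, 0.705]
contact_force: [-6.1, 1.8, 3.4]
gripper_width: 0.0202
```

```bash
python3 st.py
```

```text
t 16.5 pos [0.6476 0.0085 0.0297] yaw -0.1614 down [-9.2e-03 -1.0e-04 -1.0e+00] F [-6.11  1.79  3.39] M [ 0.527  2.342 -0.077] w 0.0202 q [ 0.32  0.24 -0.07 -0.   -1.27 -0.48]
plate xy [68.5  1.3]
F along push -6.32 across 0.76
```

Call:
carry_out([
  [0.05,-0.008,0,0,0,0,1],
])

```text
time_s: 16.62
tool_pos: [0.648, 0.0085, 0.0297]
eef_rot: [0.061, -0.053, -0.704, 0.705]
contact_force: [-7.9, 2.3, 4.0]
gripper_width: 0.0203
```

```bash
python3 st.py
```

```text
t 16.62 pos [0.648  0.0085 0.0297] yaw -0.1616 down [-0.0111  0.     -0.9999] F [-7.88  2.32  4.04] M [ 0.779  2.866 -0.159] w 0.0203 q [ 0.32  0.24 -0.06 -0.   -1.28 -0.48]
plate xy [69.   1.3]
F along push -8.15 across 1.0
```

Call:
carry_out([
  [0.05,-0.008,0,0,0,0,1],
])

```text
time_s: 16.75
tool_pos: [0.6482, 0.0085, 0.0297]
eef_rot: [0.062, -0.052, -0.704, 0.705]
contact_force: [-8.5, 2.0, 4.8]
gripper_width: 0.02
```

```bash
python3 st.py
```

```text
t 16.75 pos [0.6482 0.0085 0.0297] yaw -0.1618 down [-1.370e-02  2.000e-04 -9.999e-01] F [-8.48  1.98  4.81] M [ 0.795  3.249 -0.214] w 0.02 q [ 0.32  0.24 -0.06 -0.   -1.28 -0.48]
plate xy [69.1  1.3]
F along push -8.69 across 0.56
```

Call:
carry_out([
  [0.03,-0.005,0,0,-0.05,-0.06,1],
])

```text
time_s: 16.88
tool_pos: [0.6482, 0.0085, 0.0297]
eef_rot: [0.063, -0.055, -0.704, 0.705]
contact_force: [-7.3, 1.1, 1.9]
gripper_width: 0.02
```

```bash
python3 st.py
```

```text
t 16.88 pos [0.6482 0.0085 0.0297] yaw -0.167 down [-1.110e-02  3.000e-04 -9.999e-01] F [-7.29  1.09  1.93] M [0.493 2.222 0.033] w 0.02 q [ 0.32  0.24 -0.06 -0.   -1.28 -0.48]
plate xy [69.1  1.3]
F along push -7.37 across -0.12
```

Call:
carry_out([
  [0.03,-0.005,0,0,-0.05,-0.06,1],
])

```text
time_s: 17.0
tool_pos: [0.6482, 0.0086, 0.0297]
eef_rot: [0.064, -0.058, -0.704, 0.705]
contact_force: [-7.0, 2.4, 3.2]
gripper_width: 0.0205
```

```bash
python3 st.py
```

```text
t 17.0 pos [0.6482 0.0086 0.0297] yaw -0.1721 down [-8.4e-03  4.0e-04 -1.0e+00] F [-7.03  2.37  3.18] M [0.498 2.444 0.137] w 0.0205 q [ 0.32  0.24 -0.06 -0.   -1.27 -0.49]
plate xy [69.1  1.4]
F along push -7.32 across 1.19
```

Call:
carry_out([
  [0.06,-0.01,0,0,-0.03,0.02,1],
])

```text
time_s: 17.12
tool_pos: [0.6483, 0.0085, 0.0297]
eef_rot: [0.063, -0.057, -0.704, 0.705]
contact_force: [-11.3, 2.9, 6.3]
gripper_width: 0.0201
```

```bash
python3 st.py
```

```text
t 17.12 pos [0.6483 0.0085 0.0297] yaw -0.1702 down [-8.9e-03  4.0e-04 -1.0e+00] F [-11.33   2.88   6.29] M [1.047 4.013 0.053] w 0.0201 q [ 0.32  0.24 -0.06 -0.   -1.27 -0.49]
plate xy [69.2  1.4]
F along push -11.65 across 0.99
```

Call:
carry_out([
  [0.08,-0.013,0,0,-0.03,0,1],
])

```text
time_s: 17.25
tool_pos: [0.6483, 0.0085, 0.0297]
eef_rot: [0.064, -0.056, -0.704, 0.705]
contact_force: [-13.8, 3.3, 8.6]
gripper_width: 0.0203
```

```bash
python3 st.py
```

```text
t 17.25 pos [0.6483 0.0085 0.0297] yaw -0.1699 down [-1.060e-02  4.000e-04 -9.999e-01] F [-13.78   3.26   8.55] M [1.2   4.763 0.033] w 0.0203 q [ 0.32  0.24 -0.06 -0.   -1.28 -0.49]
plate xy [69.3  1.4]
F along push -14.13 across 0.96
```

Call:
carry_out([
  [0.08,-0.013,0.02,0,-0.04,0,1],
  [0.08,-0.013,0.02,0,-0.04,0,1],
])

```text
time_s: 17.5
tool_pos: [0.6484, 0.0085, 0.0298]
eef_rot: [0.064, -0.055, -0.704, 0.705]
contact_force: [-11.4, 3.2, 3.5]
gripper_width: 0.0199
```

```bash
python3 st.py
```

```text
t 17.5 pos [0.6484 0.0085 0.0298] yaw -0.1696 down [-1.300e-02  8.000e-04 -9.999e-01] F [-11.43   3.25   3.5 ] M [ 0.957  3.905 -0.032] w 0.0199 q [ 0.32  0.24 -0.06 -0.01 -1.28 -0.49]
plate xy [69.3  1.4]
F along push -11.81 across 1.33
```

Call:
carry_out([
  [0.085,-0.014,0.01,0,-0.06,0,1],
  [0.085,-0.014,0.01,0,-0.06,0,1],
  [0.085,-0.014,0.01,0,-0.06,0,1],
])

```text
time_s: 17.88
tool_pos: [0.6484, 0.0085, 0.0298]
eef_rot: [0.064, -0.055, -0.705, 0.705]
contact_force: [-12.8, 2.8, 6.5]
gripper_width: 0.0202
```

```bash
python3 st.py
```

```text
t 17.88 pos [0.6484 0.0085 0.0298] yaw -0.1688 down [-0.0119  0.001  -0.9999] F [-12.78   2.76   6.55] M [1.082 4.356 0.012] w 0.0202 q [ 0.32  0.24 -0.06 -0.   -1.28 -0.49]
plate xy [69.3  1.4]
F along push -13.06 across 0.63
```

Call:
carry_out([
  [0.085,-0.014,0.012,0,-0.06,0,1],
  [0.085,-0.014,0.012,0,-0.06,0,1],
  [0.085,-0.014,0.012,0,-0.06,0,1],
  [0.085,-0.014,0.012,0,-0.06,0,1],
])

```text
time_s: 18.38
tool_pos: [0.6483, 0.0085, 0.0298]
eef_rot: [-0.063, 0.056, 0.705, -0.704]
contact_force: [-11.9, 2.2, 5.4]
gripper_width: 0.0206
```

```bash
python3 st.py
```

```text
t 18.38 pos [0.6483 0.0085 0.0298] yaw -0.1681 down [-0.0105  0.0015 -0.9999] F [-11.86   2.17   5.37] M [ 1.061e+00  4.309e+00 -2.000e-03] w 0.0206 q [ 0.32  0.24 -0.06 -0.   -1.28 -0.48]
plate xy [69.3  1.4]
F along push -12.05 across 0.2
```

Call:
carry_out([
  [0.085,-0.014,0.012,0,-0.06,0,1],
  [0.085,-0.014,0.012,0,-0.06,0,1],
  [0.085,-0.014,0.012,0,-0.06,0,1],
  [0.085,-0.014,0.012,0,-0.06,0,1],
])

```text
time_s: 18.88
tool_pos: [0.6483, 0.0085, 0.0297]
eef_rot: [-0.062, 0.056, 0.705, -0.704]
contact_force: [-12.6, 3.2, 5.5]
gripper_width: 0.0205
```

```bash
python3 st.py
python3 - <<'E'
from h import *
c=ctrl.read_camera("wrist");np.save("pics/w6.npy",c,allow_pickle=True);cv2.imwrite("pics/w6.png",cv2.resize(c["image"],(768,576)))
E
```

```text
t 18.88 pos [0.6483 0.0085 0.0297] yaw -0.1675 down [-0.009  0.002 -1.   ] F [-12.61   3.2    5.45] M [ 1.137  4.32  -0.075] w 0.0205 q [ 0.32  0.24 -0.06 -0.   -1.28 -0.48]
plate xy [69.3  1.4]
F along push -12.97 across 1.09
```

View pics/w6.png

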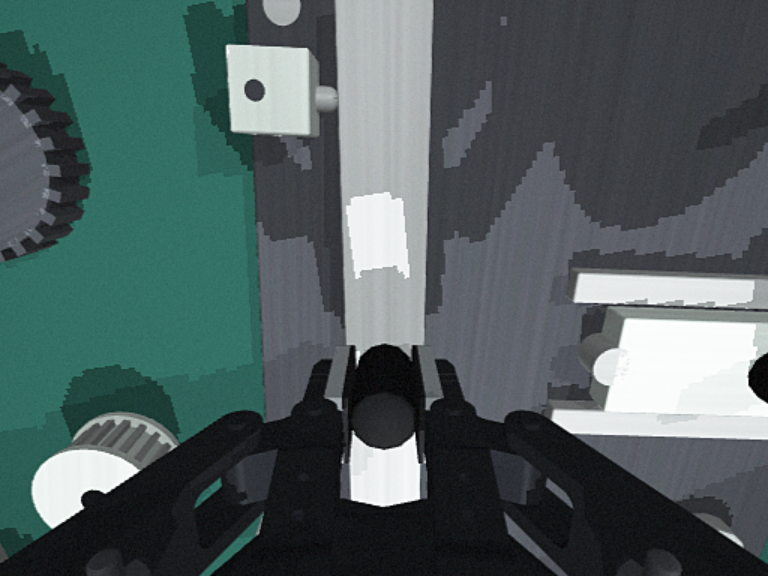

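Run:
```python
from h import *
c=ctrl.read_camera("scene");cv2.imwrite("pics/s6.png",cv2.resize(c["image"][150:250,200:340],None,fx=5,fy=5,interpolation=cv2.INTER_CUBIC))
```

```text
(no output)
```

View pics/s6.png

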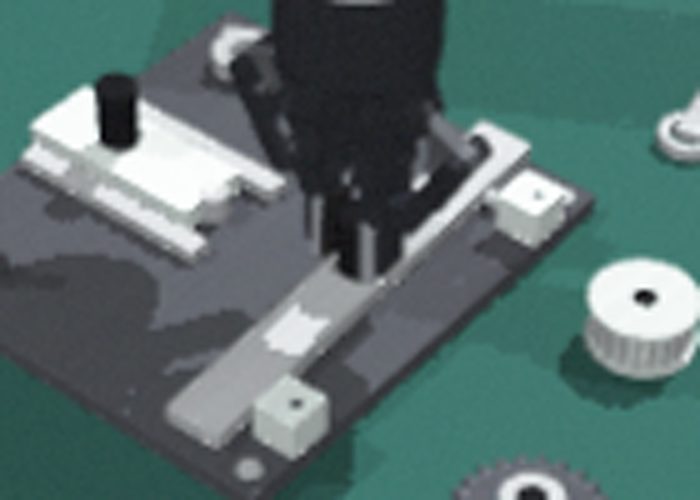

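Call:
carry_out([
  [0.085,-0.014,0.015,0,-0.05,-0.06,1],
])

```text
time_s: 19.1
tool_pos: [0.6484, 0.0085, 0.0298]
eef_rot: [-0.064, 0.057, 0.705, -0.704]
contact_force: [-11.9, 3.0, 5.8]
gripper_width: 0.0204
```

```bash
python3 st.py
```

```text
t 19.1 pos [0.6484 0.0085 0.0298] yaw -0.1723 down [-0.0094  0.0021 -1.    ] F [-11.89   3.     5.75] M [1.009 4.179 0.133] w 0.0204 q [ 0.32  0.24 -0.06 -0.01 -1.28 -0.49]
plate xy [69.3  1.4]
F along push -12.22 across 1.01
```

Call:
carry_out([
  [0.085,-0.014,0.015,0,-0.05,-0.06,1],
])

```text
time_s: 19.23
tool_pos: [0.6484, 0.0085, 0.0297]
eef_rot: [-0.066, 0.059, 0.705, -0.704]
contact_force: [-12.4, 2.9, 5.2]
gripper_width: 0.0201
```

```bash
python3 st.py
```

```text
t 19.23 pos [0.6484 0.0085 0.0297] yaw -0.1771 down [-0.01    0.0021 -0.9999] F [-12.43   2.9    5.19] M [1.018 4.252 0.332] w 0.0201 q [ 0.32  0.24 -0.06 -0.01 -1.28 -0.49]
plate xy [69.3  1.4]
F along push -12.74 across 0.83
```

Call:
carry_out([
  [0.085,-0.014,0.015,0,-0.05,-0.06,1],
])

```text
time_s: 19.35
tool_pos: [0.6484, 0.0085, 0.0297]
eef_rot: [-0.068, 0.06, 0.705, -0.704]
contact_force: [-11.9, 2.8, 5.5]
gripper_width: 0.0201
```

```bash
python3 st.py
```

```text
t 19.35 pos [0.6484 0.0085 0.0297] yaw -0.1816 down [-0.0105  0.0021 -0.9999] F [-11.93   2.83   5.52] M [1.036 4.272 0.423] w 0.0201 q [ 0.32  0.24 -0.06 -0.01 -1.28 -0.5 ]
plate xy [69.3  1.4]
F along push -12.24 across 0.83
```

Call:
carry_out([
  [0.085,-0.014,0.012,0,-0.05,0.06,1],
  [0.085,-0.014,0.012,0,-0.05,0.06,1],
  [0.085,-0.014,0.012,0,-0.05,0,1],
  [0.085,-0.014,0.012,0,-0.05,0,1],
  [0.085,-0.014,0.012,0,-0.05,0,1],
  [0.085,-0.014,0.012,0,-0.05,0,1],
  [0.085,-0.014,0.012,0,-0.05,0,1],
  [0.085,-0.014,0.012,0,-0.05,0,1],
  [0.085,-0.014,0.012,0,-0.05,0,1],
])

```text
time_s: 20.48
tool_pos: [0.6485, 0.0085, 0.0298]
eef_rot: [-0.065, 0.054, 0.705, -0.704]
contact_force: [-12.1, 2.9, 5.7]
gripper_width: 0.0203
```

```bash
python3 st.py
```

```text
t 20.48 pos [0.6485 0.0085 0.0298] yaw -0.1684 down [-0.015   0.0027 -0.9999] F [-12.11   2.87   5.74] M [ 1.031  4.333 -0.084] w 0.0203 q [ 0.32  0.25 -0.06 -0.01 -1.28 -0.48]
plate xy [69.4  1.4]
F along push -12.42 across 0.85
```

Call:
carry_out([
  [0.02,0,0,0,0,0,1],
  [0,0,0,0,0,0,0.6],
  [0,0,0,0,0,0,0.55],
  [0,0,0,0,0,0,0.5],
  [0,0,0,0,0,0,0.5],
])

```text
time_s: 21.1
tool_pos: [0.6507, 0.0085, 0.0308]
eef_rot: [-0.063, 0.056, 0.705, -0.704]
contact_force: [0.3, 0.5, -0.2]
gripper_width: 0.0424
```

```bash
python3 st.py
python3 - <<'E'
from h import *
c=ctrl.read_camera("wrist");np.save("pics/w7.npy",c,allow_pickle=True);cv2.imwrite("pics/w7.png",cv2.resize(c["image"],(768,576)))
E
```

```text
t 21.1 pos [0.6507 0.0085 0.0308] yaw -0.1681 down [-0.0107  0.0027 -0.9999] F [ 0.29  0.47 -0.17] M [ 0.023 -0.043  0.018] w 0.0424 q [ 0.32  0.25 -0.05 -0.01 -1.28 -0.48]
plate xy [71.6  1.8]
F along push 0.21 across 0.51
```

View pics/w7.png

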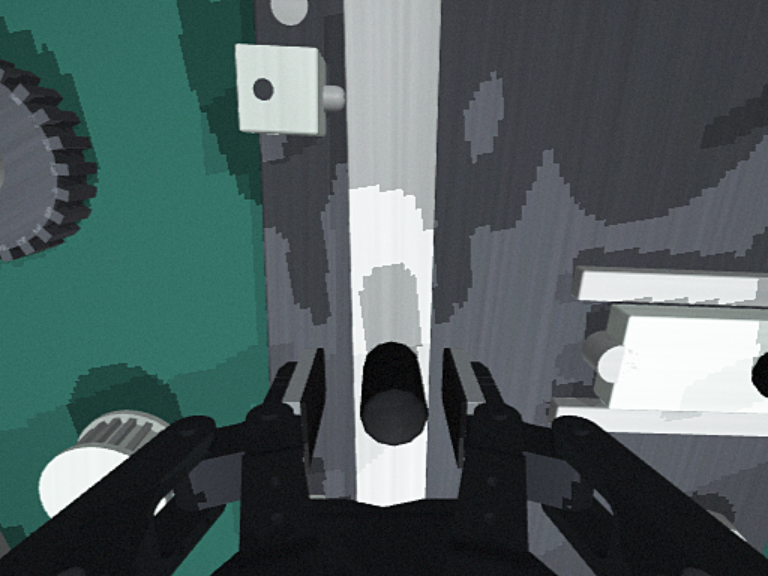

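Run:
```python
from h import *
p=np.array(PL)
def loc(P):
    d=P[:,:2]-p[:2];ct,st=np.cos(p[2]),np.sin(p[2]);return (1e3*np.c_[d@[ct,st],d@[-st,ct]]).round(1)
c=np.load("pics/w1.npy",allow_pickle=True).item()
f=lambda u:(np.array(u)+.5)/1.5-.5
print("knob top w1",loc(ray(c,f([[381,394]]),.061)),"nose",loc(ray(c,f([[382,295]]),.018)))
c=np.load("pics/w4.npy",allow_pickle=True).item()
k=ray(c,f([[659,343]]),.061);print("knob top w4",k,loc(k),"nose",loc(ray(c,f([[484,316]]),.018)))
```

```text
knob top w1 [[-74.   -0.3]] nose [[-9.4 -0.6]]
knob top w4 [[0.50311635 0.03422192 0.061     ]] [[-78.1  -3.7]] nose [[-12.7   2.8]]
```

Call:
carry_out([
  [0,0,0.4,0,0,0,0.5],
  [0,0,0.8,0,0,0,0.5],
  [0,0,0.8,0,0,0,0.5],
  [0,0,0.5,0,0,0,0.5],
])

```text
time_s: 21.65
tool_pos: [0.6509, 0.0082, 0.0983]
eef_rot: [-0.063, 0.056, 0.705, -0.704]
contact_force: [1.2, 0.4, 0.1]
gripper_width: 0.0427
```

```bash
python3 st.py
```

```text
t 21.65 pos [0.6509 0.0082 0.0983] yaw -0.168 down [-0.0095  0.0023 -1.    ] F [1.18 0.35 0.08] M [-0.029 -0.04  -0.003] w 0.0427 q [ 0.32  0.21  0.03 -0.01 -1.4  -0.48]
plate xy [71.8  1.6]
F along push 1.11 across 0.54
```

Call:
carry_out([
  [-0.8,0.16,0.02,-0.03,-0.1,-0.24,0.4],
  [-0.8,0.16,0.02,0,0,-0.24,0.4],
  [-0.8,0.16,0.02,0,0,0,0.4],
  [-0.8,0.16,0.02,0,0,0,0.4],
  [-0.8,0.16,0.02,0,0,0,0.4],
  [-0.8,0.16,0.02,0,0,0,0.4],
  [-0.6,0.1,0,0,0,0,0.4],
  [0,0,0,0,0,0,0.4],
  [0,0,0,0,0,0,0.4],
])

```text
time_s: 22.78
tool_pos: [0.5148, 0.0358, 0.1119]
eef_rot: [-0.071, 0.079, 0.705, -0.702]
contact_force: [0.4, 0.8, -1.2]
gripper_width: 0.0514
```

```bash
python3 st.py
python3 - <<'E'
from h import *
c=ctrl.read_camera("wrist");np.save("pics/w8.npy",c,allow_pickle=True);cv2.imwrite("pics/w8.png",cv2.resize(c["image"],(768,576)))
E
```

```text
t 22.77 pos [0.5148 0.0358 0.1119] yaw -0.2113 down [ 0.0117  0.0034 -0.9999] F [ 0.36  0.78 -1.25] M [-0.005  0.024  0.053] w 0.0514 q [ 0.46 -0.18 -0.34  0.   -1.4  -0.67]
plate xy [-67.    0.3]
F along push 0.23 across 0.83
```

View pics/w8.png

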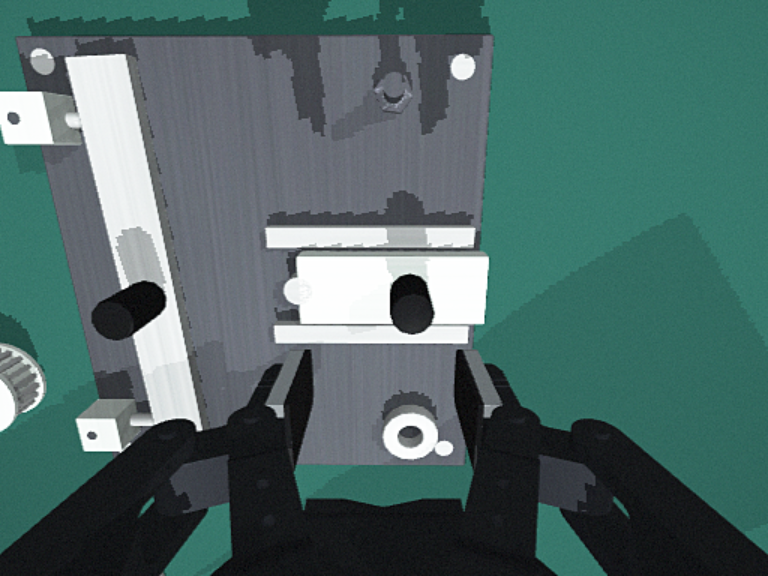

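The straightedge touches both tips, at about (82,120) and (150,420). The jaw knob's top is at about (411,313).

Run:
```python
from h import *
p=np.array(PL)
def loc(P):
    d=P[:,:2]-p[:2];ct,st=np.cos(p[2]),np.sin(p[2]);return (1e3*np.c_[d@[ct,st],d@[-st,ct]]).round(1)
f=lambda u:(np.array(u)+.5)/1.5-.5
c=np.load("pics/w8.npy",allow_pickle=True).item()
k=ray(c,f([[411.5,313]]),.061);print("knob top",k,loc(k));k=ray(c,f([[407,282]]),.026);print("knob base",k,loc(k));print("nose",loc(ray(c,f([[284,290]]),.018)))
print("se knob",loc(ray(c,f([[113,319]]),.057)),loc(ray(c,f([[150,298]]),.022)))
```

```text
knob top [[0.50240431 0.03675658 0.061     ]] [[-79.3  -1.4]]
knob base [[0.50224244 0.03227438 0.026     ]] [[-78.6  -5.8]]
nose [[-8.1  1.6]]
se knob [[67.8  3.6]] [[68.1  5.2]]
```

Call:
carry_out([
  [-0.45,0.08,-0.5,-0.04,0.13,0,0.4],
  [0,0,-0.8,0,0,0,0.4],
  [0,0,-0.8,0,0,0,0.4],
  [0,0,-0.7,0,0,0,0.5],
  [0,0,0,0,0,0,0.6],
  [0,0,0,0,0,0,0.6],
])

```text
time_s: 23.58
tool_pos: [0.5012, 0.0374, 0.0362]
eef_rot: [0.077, -0.073, -0.702, 0.704]
contact_force: [0.8, -0.2, 0.6]
gripper_width: 0.0342
```

```bash
python3 st.py
python3 - <<'E'
from h import *
c=ctrl.read_camera("wrist");np.save("pics/w9.npy",c,allow_pickle=True);cv2.imwrite("pics/w9.png",cv2.resize(c["image"],(768,576)))
E
```

```text
t 23.57 pos [0.5012 0.0374 0.0362] yaw -0.213 down [-0.0058 -0.0021 -1.    ] F [ 0.75 -0.2   0.59] M [ 0.068 -0.029  0.006] w 0.0342 q [ 0.48 -0.15 -0.46 -0.   -1.27 -0.69]
plate xy [-80.6  -1. ]
F along push 0.78 across -0.08
```

View pics/w9.png

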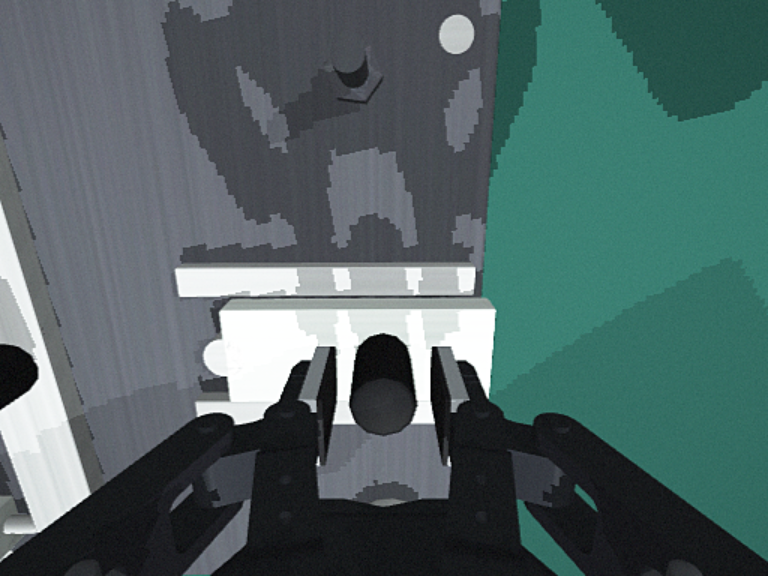

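Call:
carry_out([
  [0.1,-0.02,0,0,0,0,0.6],
  [0.1,-0.02,0,0,0,0,0.6],
  [0.1,-0.02,0,0,0,0,0.6],
  [0.2,-0.043,0,0,0,0,0.6],
  [0.2,-0.043,0,0,0,0,0.6],
  [0.2,-0.043,0,0,0,0,0.6],
  [0.2,-0.043,0,0,0,0,0.6],
])

```text
time_s: 24.5
tool_pos: [0.5298, 0.0319, 0.0374]
eef_rot: [0.078, -0.073, -0.703, 0.704]
contact_force: [-3.8, 1.3, 1.5]
gripper_width: 0.0342
```

```bash
python3 st.py
```

```text
t 24.5 pos [0.5298 0.0319 0.0374] yaw -0.2128 down [-7.3e-03 -7.0e-04 -1.0e+00] F [-3.81  1.31  1.52] M [ 0.446  1.404 -0.03 ] w 0.0342 q [ 0.44 -0.07 -0.38 -0.   -1.27 -0.65]
plate xy [-51.6  -0.5]
F along push -3.97 across 0.67
```

Call:
carry_out([
  [0.2,-0.043,0,0,0,0,0.6],
  [0.2,-0.043,0,0,0,0,0.6],
  [0.2,-0.043,0,0,0,0,0.6],
  [0.2,-0.043,0,0,0,0,0.6],
  [0.2,-0.043,0,0,0,0,0.6],
  [0.15,-0.032,0,0,0,0,0.6],
])

```text
time_s: 25.25
tool_pos: [0.5607, 0.0253, 0.0374]
eef_rot: [0.078, -0.073, -0.703, 0.704]
contact_force: [-3.9, 2.0, 1.7]
gripper_width: 0.0344
```

```bash
python3 st.py
python3 - <<'E'
from h import *
c=ctrl.read_camera("wrist");np.save("pics/w10.npy",c,allow_pickle=True);cv2.imwrite("pics/w10.png",cv2.resize(c["image"],(768,576)))
E
```

```text
t 25.25 pos [0.5607 0.0253 0.0374] yaw -0.2129 down [-7.3e-03 -8.0e-04 -1.0e+00] F [-3.87  2.04  1.73] M [ 0.535  1.339 -0.013] w 0.0344 q [ 0.4   0.01 -0.3  -0.   -1.27 -0.61]
plate xy [-19.9  -0.5]
F along push -4.15 across 1.38
```

View pics/w10.png

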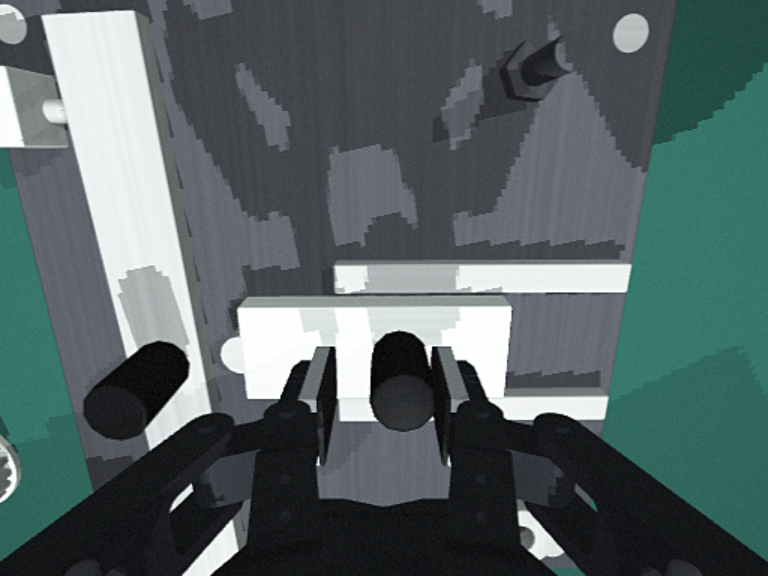

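Call:
carry_out([
  [0.1,-0.021,0,0,0,0,0.6],
  [0.07,-0.015,0,0,0,0,0.6],
])

```text
time_s: 25.55
tool_pos: [0.5655, 0.0242, 0.0374]
eef_rot: [0.078, -0.073, -0.703, 0.704]
contact_force: [-4.2, 1.4, 2.4]
gripper_width: 0.034
```

```bash
python3 st.py
```

```text
t 25.55 pos [0.5655 0.0242 0.0374] yaw -0.2129 down [-7.e-03 -9.e-04 -1.e+00] F [-4.19  1.42  2.44] M [ 0.578  1.324 -0.024] w 0.034 q [ 0.4   0.02 -0.29 -0.   -1.27 -0.61]
plate xy [-15.   -0.5]
F along push -4.36 across 0.71
```

Call:
carry_out([
  [0.06,-0.013,0,0,0,0,0.6],
])

```text
time_s: 25.68
tool_pos: [0.5671, 0.0239, 0.0374]
eef_rot: [0.078, -0.073, -0.703, 0.704]
contact_force: [-3.8, 1.5, 2.2]
gripper_width: 0.0342
```

Call:
carry_out([
  [0.05,-0.011,0,0,0,0,0.6],
])

```text
time_s: 25.8
tool_pos: [0.5684, 0.0236, 0.0374]
eef_rot: [0.078, -0.073, -0.703, 0.704]
contact_force: [-4.0, 1.7, 2.2]
gripper_width: 0.0342
```

```bash
python3 st.py
```

```text
t 25.8 pos [0.5684 0.0236 0.0374] yaw -0.2128 down [-7.1e-03 -9.0e-04 -1.0e+00] F [-4.    1.66  2.17] M [ 0.519  1.283 -0.012] w 0.0342 q [ 0.39  0.03 -0.28 -0.   -1.27 -0.61]
plate xy [-12.1  -0.5]
F along push -4.22 across 0.99
```

Call:
carry_out([
  [0.04,-0.009,0,0,0,0,0.6],
])

```text
time_s: 25.92
tool_pos: [0.5695, 0.0234, 0.0374]
eef_rot: [0.078, -0.073, -0.703, 0.704]
contact_force: [-3.5, 1.5, 1.4]
gripper_width: 0.0344
```

Call:
carry_out([
  [0.04,-0.009,0,0,0,0,0.6],
])

```text
time_s: 26.05
tool_pos: [0.5704, 0.0232, 0.0374]
eef_rot: [0.078, -0.073, -0.703, 0.704]
contact_force: [-6.7, 1.5, 3.3]
gripper_width: 0.0344
```

Call:
carry_out([
  [0.04,-0.009,0,0,0,0,0.6],
])

```text
time_s: 26.18
tool_pos: [0.5705, 0.0231, 0.0373]
eef_rot: [0.078, -0.072, -0.703, 0.704]
contact_force: [-9.6, 4.3, 6.6]
gripper_width: 0.0343
```

Call:
carry_out([
  [0.04,-0.009,0,0,0,0,0.6],
])

```text
time_s: 26.3
tool_pos: [0.5706, 0.0231, 0.0374]
eef_rot: [0.079, -0.071, -0.703, 0.704]
contact_force: [-9.7, 3.2, 6.6]
gripper_width: 0.0343
```

Call:
carry_out([
  [0.05,-0.011,0.01,0,0,0,0.6],
])

```text
time_s: 26.42
tool_pos: [0.5705, 0.0231, 0.0373]
eef_rot: [0.08, -0.07, -0.702, 0.704]
contact_force: [-10.3, 2.9, 5.0]
gripper_width: 0.0342
```

Call:
carry_out([
  [0.065,-0.014,0.01,0,0,0,0.6],
])

```text
time_s: 26.55
tool_pos: [0.5706, 0.0231, 0.0372]
eef_rot: [0.082, -0.068, -0.702, 0.704]
contact_force: [-11.5, 4.8, 5.8]
gripper_width: 0.0343
```

```bash
python3 st.py
```

```text
t 26.55 pos [0.5706 0.0231 0.0372] yaw -0.2125 down [-1.870e-02  1.000e-04 -9.998e-01] F [-11.48   4.78   5.82] M [ 1.426  3.893 -0.044] w 0.0343 q [ 0.39  0.05 -0.26 -0.01 -1.28 -0.6 ]
plate xy [-9.8 -0.6]
F along push -12.1 across 2.83
```

Call:
carry_out([
  [0.09,-0.019,0.01,0,-0.05,0,0.6],
])

```text
time_s: 26.68
tool_pos: [0.5708, 0.023, 0.0372]
eef_rot: [0.082, -0.068, -0.703, 0.704]
contact_force: [-15.8, 6.7, 9.0]
gripper_width: 0.0341
```

Call:
carry_out([
  [0.11,-0.023,0.01,0,-0.08,0,0.6],
])

```text
time_s: 26.8
tool_pos: [0.571, 0.023, 0.0372]
eef_rot: [0.081, -0.068, -0.703, 0.703]
contact_force: [-17.5, 6.5, 11.5]
gripper_width: 0.0338
```

```bash
python3 st.py
```

```text
t 26.8 pos [0.571  0.023  0.0372] yaw -0.2121 down [-1.810e-02  8.000e-04 -9.998e-01] F [-17.49   6.53  11.5 ] M [ 2.203  6.155 -0.084] w 0.0338 q [ 0.39  0.05 -0.26 -0.01 -1.28 -0.6 ]
plate xy [-9.4 -0.6]
F along push -18.33 across 3.58
```

Call:
carry_out([
  [-0.03,0.006,0,0,0,0,0.6],
  [-0.08,0.017,0,0,0,0,0.55],
  [-0.08,0.017,0,0,0,0,0.5],
  [-0.05,0.01,0,0,0,0,0.5],
  [0,0,0,0,0,0,0.5],
])

```text
time_s: 27.42
tool_pos: [0.5661, 0.024, 0.0376]
eef_rot: [0.08, -0.07, -0.703, 0.704]
contact_force: [-0.5, -0.0, -0.0]
gripper_width: 0.0428
```

```bash
python3 st.py
python3 - <<'E'
from h import *
c=ctrl.read_camera("wrist");np.save("pics/w11.npy",c,allow_pickle=True);cv2.imwrite("pics/w11.png",cv2.resize(c["image"],(768,576)))
E
```

```text
t 27.43 pos [0.5661 0.024  0.0376] yaw -0.212 down [-1.450e-02  4.000e-04 -9.999e-01] F [-0.52 -0.01 -0.03] M [-0.006 -0.052 -0.026] w 0.0428 q [ 0.39  0.03 -0.28 -0.01 -1.27 -0.6 ]
plate xy [-14.3  -0.7]
F along push -0.52 across -0.09
```

View pics/w11.png

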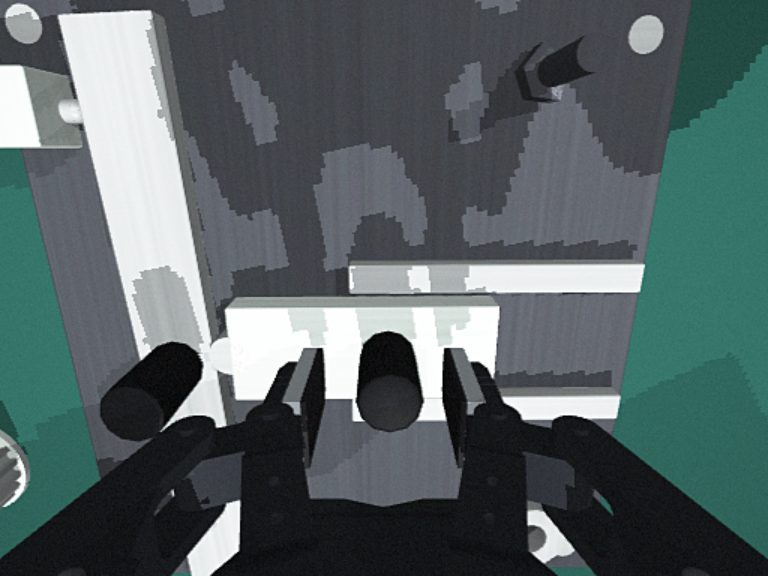

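The nose bears on the bar, and the knob is free of both pads. I'll lift clear.

Call:
carry_out([
  [0,0,0.3,0,0,0,0.5],
  [0,0,0.7,0,0,0,0.5],
  [0,0,0.8,0,0,0,0.5],
  [0,0,0.8,0,0,0,0.5],
  [-0.3,0,0.8,0,0,0,0.5],
  [-0.8,0,0.8,0,0,0,0.5],
  [-0.8,0,0.8,0,0,0,0.5],
  [-0.8,0,0.8,0,0,0,0.5],
  [-0.8,0,0,0,0,0,0.5],
  [0,0,0,0,0,0,0.5],
])

```text
time_s: 28.72
tool_pos: [0.4782, 0.0231, 0.201]
eef_rot: [-0.075, 0.074, 0.704, -0.702]
contact_force: [0.9, 0.4, -0.1]
gripper_width: 0.0426
```

```bash
python3 st.py
python3 - <<'E'
from h import *
c=ctrl.read_camera("wrist");cv2.imwrite("pics/w12.png",cv2.resize(c["image"],(768,576)))
c=ctrl.read_camera("scene");cv2.imwrite("pics/s12.png",cv2.resize(c["image"][130:290,160:380],(770,560),interpolation=cv2.INTER_CUBIC))
E
```

```text
t 28.73 pos [0.4782 0.0231 0.201 ] yaw -0.2123 down [-0.001   0.0028 -1.    ] F [ 0.94  0.35 -0.08] M [ 0.049 -0.053  0.011] w 0.0426 q [ 0.47 -0.29 -0.27 -0.   -1.59 -0.68]
plate xy [-100.1  -19.8]
F along push 0.87 across 0.5
```

View pics/w12.png

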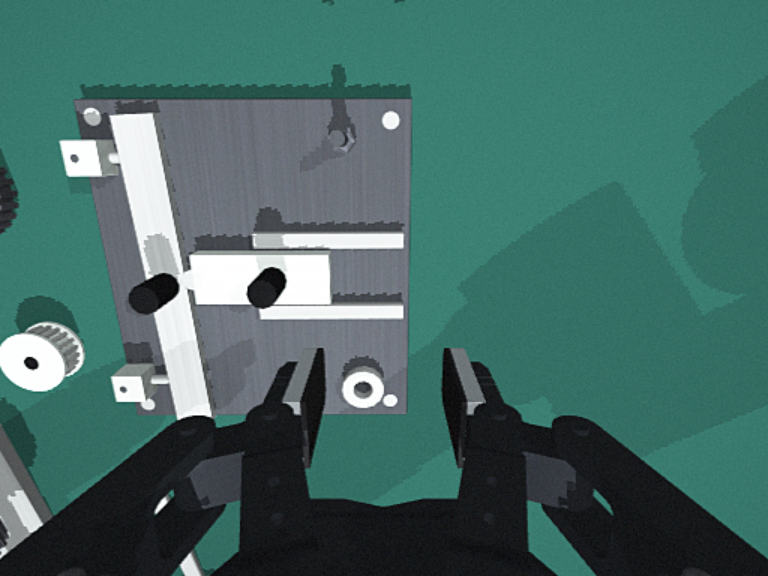

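View pics/s12.png

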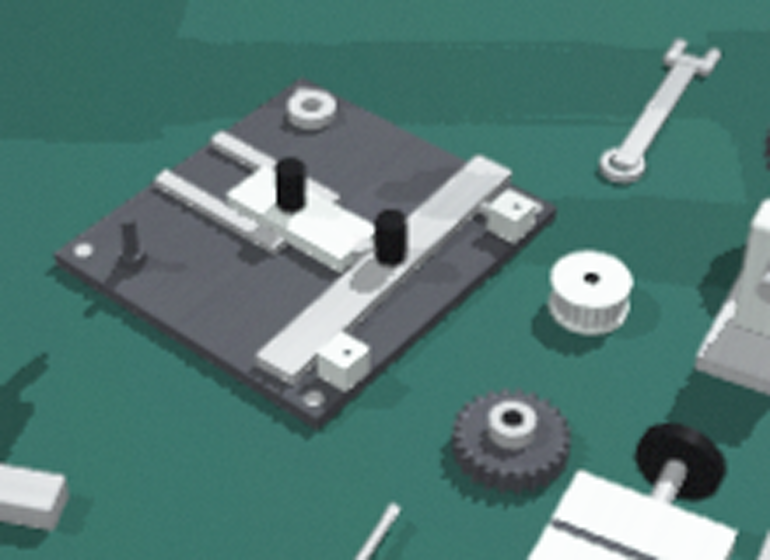

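The straightedge is nipped: the nose meets the bar at (188,280), and the bar meets the tips at (118,158) and (165,380). The bystanders look undisturbed, so I'm handing in.

```bash
python3 -c "
from cell import ctrl
print(ctrl.close_job())"
```

```text
the job is handed in; nothing more can be done
None
```

The straightedge lies flat on the plate, nipped between the jaw and both stop screws, and the gripper is clear. I handed the job in at about 29 s.

**Laying down:** I laid the bar on the plate at the skew measured from the screw tips, then slid it up to them with a drag of about 4 N.

**Hold against the screws:** I held it on both tips for over 2 s with a total push of 12 to 13 N. Taking off the drag on the plate leaves roughly 3 to 5 N on each tip. The turning moment at the wrist stayed near zero (within ±0.09 N m), except for a brief yaw test midway. In that test the moment rose steadily to 0.42 N m, which pointed to both tips bearing.

**Jaw:** I slid the jaw up until the total push reached about 18 N, of which about 4 N was the jaw's own friction, then backed off and lifted away.

**Last checks:** In the final pictures the bar touches both tips and the jaw's nose. The bystanders in view look unmoved, though I did not measure them, and the screwdriver and parallel are only partly in view. The wrist force is about zero.

**What I could not confirm:**
- The tip forces are worked out from wrist force and moment, not measured directly. During the hold the gripper also pressed down 4 to 6 N, which makes the drag share uncertain by about 2 N.
- I could not measure the nip force left after letting go. It shows only as visible contact.
- Camera estimates of the jaw knob and the straightedge's position differed by 1 to 4 mm between views. Contact settled these in the end.

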